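# Fetch the objective lens from behind the reagent bottles

## Robot

A 6-joint arm with a two-finger parallel gripper is mounted at the origin on the work surface. World frame = base frame: x ahead of the robot, y to its left, z up, the work surface at z = 0. Lengths are in m, angles in rad, forces in N, time in s.
With the tool pointing down it reaches from about 0.3 to 0.95 m from the base axis. Payload 3.1 kg.
Tool frame: the origin (TCP) lies at the very end of the fingers, on their centre line; the grasp point (between the pads) lies ctrl.tcp_to_grasp behind it (ctrl.tcp_to_grasp is the distance from the TCP to the grasp point, in m); y points along the fingers, x is the direction in which the jaws open and shut, and the axes are right-handed (so a half turn about y gives the same grasp; the last joint's range is limited). The gripper opens to 85 mm and grips with 20 to 120 N. Pads are 22 mm wide; open, the fingers measure 114 mm over their backs; the gripper's body (76 mm by 85 mm) begins 54 mm behind the grasp point. The pads swing forward as they close: fully open they stand 13 mm farther back than shut.
Start: joints at [-1.311, 0.308, 1.634, -0, 1.2, -0.07], TCP at [0.202, -0.591, 0.192] pointing down, gripper open.
Joint ranges: [-3.06, 3.06], [-0.79, 1.96], [0.05, 2.63], [-1.19, 4.34], [0.05, 2.64], [-2.94, 2.94]. Speed limits (rad/s): [2.79, 2.79, 3.14, 3.14, 3.14, 3.14].

## Interface

Orientations are given as a unit quaternion [w, x, y, z].
In Python, from rig import readout, camera, ctrl gives the robot as it stands.
- The arm moves only by the tool drive_tool, never from a script. Its argument "series" is a list that holds one entry, the list of rows, each a list of 7 numbers: the closure, from 0 (fully open) to 1 (shut), then the shift along the tool's x, y, z in mm, then the turn, a rotation vector about the tool's x, y, z in degrees. A call has 1 to 10 rows; each row is the pose to reach, as a shift and turn from the pose commanded when the call began, along the tool's axes at that moment; what a row does not reach only later rows make up. A row lasts 1/8 s, in which the tool goes at most 62.5 mm and 10.7 degrees, less where a joint would pass 70% of its speed; a pose out of reach is approached as far as the arm can. A call with a gripper value outside its range is refused whole. The fingers move at their own pace and stop on an object; "grip_force" is the grip in N (left out, the last holds). Time passes only in rows, so rows that repeat a pose let the fingers close. It gives the time, the measured TCP pose, the force and the opening at its end, in the units of the state.
- readout.read_state(): the state, without advancing time (a new reading comes with each control period).
- camera(name): name is "side" or "top"; returns a dict with "frame" (384x512x3 uint8, red, green, blue), "z_map" (384x512 float32, m along the optical axis (not along the pixel's ray), 0 where there is no reading), "fov_y" (degrees; the focal length in pixels is half the picture's height over the tangent of half this angle, whatever the lens; pixels are square), "cx", "cy" (the principal point, pixels), "xyz" and "orientation" of the camera in the world. Camera axes: x right, y up, looking along -z (the intrinsics and any distortion apply to the point x, -y, -z); pixel columns grow to the right and rows downward; lengths in m; the calibration is good to about 2 mm. A picture is of the moment at which its call begins.
- ctrl.finish_job(): hands the job in, once; it reports no verdict.
The state is a dict: "time": time; "q": joint angles; "joint_vel": joint speeds; "tau": joint torques, N m; "position": TCP position; "tcp_rot": TCP orientation; "ft_force": force on the tool from outside, world axes, zero at the start; "wrist_torque": the same for the moment, N m; "gripper_width": finger opening in m.
Only numpy, scipy, OpenCV 4.12 (cv2) and the standard library are available. Lean on these libraries where they do the work, as an engineer would, in place of code of your own. Each camera call takes 0.05 s, during which the arm holds its last target.

## Task

The objective lens on the white station is hemmed in by three bottles: first stand all three bottles in the grey side tray, then stand the lens in the cup of the aluminium lens stand, and only then put every bottle back, centred on the pad of its own colour. Keep the bottles and the lens upright throughout, and leave the green slide mailer alone.

Things in the scene. Friction and masses are not known exactly. Their poses are not given: they have to be found in the camera images.
- bottle_red: closed dark amber-brown bottle with a red cap and red band: straight round body 44 mm in diameter up to 95 mm, shoulder, then a cap 29 mm in diameter from 104 to 122 mm (top). About 0.18 kg. Origin at the centre of its underside, z up its axis. At the start it stands on the pad of its colour
- bottle_blue: closed dark amber-brown bottle with a blue cap and blue band: straight round body 44 mm in diameter up to 95 mm, shoulder, then a cap 29 mm in diameter from 104 to 122 mm (top). About 0.18 kg. Origin at the centre of its underside, z up its axis. At the start it stands on the pad of its colour
- bottle_yellow: closed dark amber-brown bottle with a yellow cap and yellow band: straight round body 44 mm in diameter up to 95 mm, shoulder, then a cap 29 mm in diameter from 104 to 122 mm (top). About 0.18 kg. Origin at the centre of its underside, z up its axis. At the start it stands on the pad of its colour
- pad_red: fixed flat red disc, 56 mm wide, 3 mm thick, on the white station: home of the red bottle. Origin at the centre of its underside, z up. The three pads lie 54 mm from the station's centre: one on the side nearest the robot, the other two opposite one another to either side; which colour is where varies
- pad_blue: fixed flat blue disc, 56 mm wide, 3 mm thick, on the white station: home of the blue bottle. Origin at the centre of its underside, z up. The three pads lie 54 mm from the station's centre: one on the side nearest the robot, the other two opposite one another to either side; which colour is where varies
- pad_yellow: fixed flat yellow disc, 56 mm wide, 3 mm thick, on the white station: home of the yellow bottle. Origin at the centre of its underside, z up. The three pads lie 54 mm from the station's centre: one on the side nearest the robot, the other two opposite one another to either side; which colour is where varies
- lens: microscope objective lens, steel with a green ring, standing on the white station near its centre amid the bottles (the station is a plate 8 mm thick, with a rim 22 mm high along its far edge, 89 mm from the centre): straight round barrel 32 mm in diameter up to 42 mm, then tapering to 18 mm at the top, 58 mm high in all. About 0.16 kg. Origin at the centre of its underside, z up its axis
- tray: fixed grey side tray with an open top, 230 mm (its x axis) by 100 mm (its y axis) outside, walls 4 mm thick and 14 mm high, floor at most 5 mm thick; empty at the start. Origin at the centre of its underside. It has room for the three bottles in a row along its x axis
- stand: fixed aluminium lens stand: a round foot 96 mm wide narrowing upward to a cup with a rim 60 mm in outer diameter, 16 mm above the bench; inside is a flat black floor 6 mm above the bench, at least 50 mm wide. Origin at the centre of its underside, z up
- mailer: bystander: closed green slide mailer box lying on the bench near the robot, 90 mm (its x axis) by 40 mm by 22 mm high. Origin at the centre of its underside. Not to be disturbed
Not all that is in view belongs to the job. What is meant by the lens is not blue or orange, and is the larger of those in its own colour.

How it is judged:
By the outcome, as a careful person would: the job done as asked, in the order asked, and still so for the second after the job is handed in, with the robot touching nothing.
It also fails if it takes over 136 s, if anything falls off the work surface, if the arm or the gripper's body presses on something with over 40 N, if the wrist force passes 120 N, or if a joint passes its speed limit or range.

## Working session

There is one attempt and no reset: what is moved stays moved. The work goes in short steps, Python scripts to look and compute and a tool call to move; the robot and the scene stay as the last step left them, time stands still between calls to the robot, and variables do not carry over. Pictures are saved under pics/ and viewed, and the job is handed in when it is done.

Besides the shell and the picture viewer there is one more tool, called after "Emit:" as name([rows], argument=value, ...), one row to a line, values as JSON. drive_tool: Moves the arm, as the interface text tells. Its arguments: {"type":"object","properties":{"series":{"type":"array","items":{"type":"array","items":{"type":"array","items":{"type":"number"}}}},"grip_force":{"type":"number"}},"required":["series"]}

```bash
ls; mkdir -p pics; python3 - <<'E'
from rig import readout, camera, ctrl
import cv2, json
s=readout.read_state(); print({k:(v if not hasattr(v,'tolist') else v.tolist()) for k,v in s.items()})
print(ctrl.tcp_to_grasp)
for n in("side","top"):
    c=camera(n); print(n,{k:v for k,v in c.items() if k not in("frame","z_map")}, (c["z_map"]>0).mean())
    cv2.imwrite(f"pics/{n}0.png",c["frame"][:,:,::-1])
E
```

```text
pics
{'time': 0.0, 'q': [-1.3107157181175422, 0.3089968754211718, 1.6352269280236864, -3.0814043159907307e-06, 1.1996886955050738, -0.06972877509736078], 'joint_vel': [0.00012607103460174135, -0.0015958148148863724, -0.0036186324761098617, 0.0011016439132461773, -0.0013703531626318077, 0.0005088154856503314], 'tau': [0.0009675769979367033, -41.52508020401001, -27.66669273376465, -0.00024948281861725263, 0.010206052393186837, -1.1391586554054811e-05], 'position': [0.20213054377057874, -0.5904288465454981, 0.19043301254910705], 'tcp_rot': [0.5758174432432912, -0.5747745655600545, 0.4117703430675111, -0.4105041478622035], 'ft_force': [0.6477846595794637, -0.28219878861321196, 1.1324230353170184], 'wrist_torque': [0.0501796590254693, -0.0166618717838396, -0.0063860204651387574], 'gripper_width': 0.08539160327600703}
0.0187
side {'fov_y': 57.18407865452454, 'cx': 253.77853879573934, 'cy': 198.29861258749617, 'xyz': array([0.29574642, 0.57227455, 0.68019063]), 'orientation': array([-0.23057736, -0.08795803,  0.37299836,  0.89441025])} 0.9960581461588541
top {'fov_y': 49.89820159877627, 'cx': 251.7004483776831, 'cy': 190.18442161264628, 'xyz': array([0.43890462, 0.02711942, 0.89409282]), 'orientation': array([-0.69630844, -0.06150561,  0.06405311,  0.71222806])} 0.9958902994791666
```

View pics/side0.png

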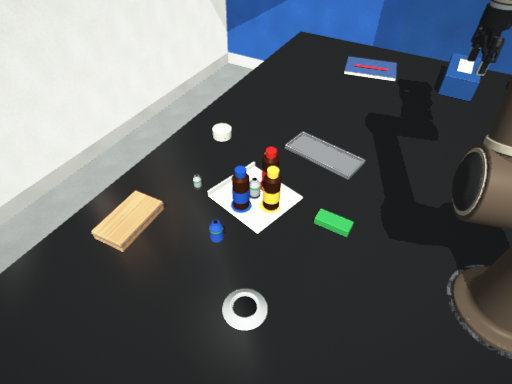

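View pics/top0.png

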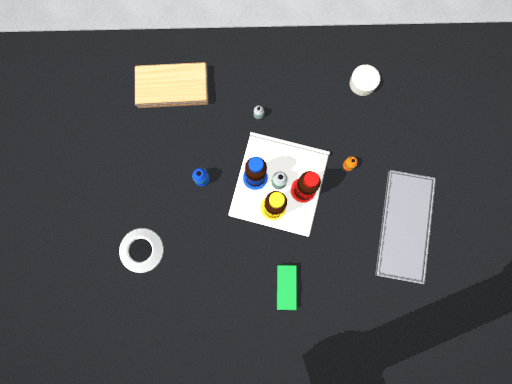

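The top view shows the station at about (280,185). The blue bottle is at about (256,165), yellow at (276,203) and red at (310,182). The stand is at (141,250), the tray at (406,227) and the mailer at (287,287). There are four lens-like objects in it:
- steel on the station at (279,180)
- small steel at (258,112)
- blue at (200,177)
- orange at (350,163)

The steel one on the station fits, being the larger of the two steel ones. I'll confirm it in an enlarged crop and measure positions.

```bash
cat > h.py <<'E'
from rig import readout, camera, ctrl
import numpy as np, cv2
from scipy.spatial.transform import Rotation as R
def Rq(q): return R.from_quat([q[1],q[2],q[3],q[0]]).as_matrix()
class Cam:
    def __init__(s,n):
        c=camera(n); s.im=c["frame"]; s.z=c["z_map"]; s.f=192/np.tan(np.radians(c["fov_y"]/2))
        s.cx,s.cy,s.p,s.R=c["cx"],c["cy"],np.array(c["xyz"]),Rq(c["orientation"])
        s.hsv=cv2.cvtColor(s.im,cv2.COLOR_RGB2HSV)
    def ray(s,u,v): return s.R@np.array([(u-s.cx)/s.f,-(v-s.cy)/s.f,-1.])
    def plane(s,u,v,h):
        d=s.ray(u,v); return s.p+d*(h-s.p[2])/d[2]
    def cloud(s):
        v,u=np.mgrid[0:384,0:512]
        d=np.stack([(u-s.cx)/s.f,-(v-s.cy)/s.f,-np.ones(u.shape)],-1)*s.z[...,None]
        return d@s.R.T+s.p
    def pix(s,P):
        q=s.R.T@(np.array(P)-s.p); return s.cx-s.f*q[0]/q[2], s.cy+s.f*q[1]/q[2]
    def mask(s,name):
        H,S,V=[s.hsv[...,i].astype(int) for i in range(3)]
        col={"red":((H<6)|(H>172)),"blue":(H>105)&(H<130),"yellow":(H>22)&(H<34),"green":(H>50)&(H<75)}[name]
        return col&(S>150)&(V>90)
E
python3 - <<'E'
from h import *
T=Cam("top");S=Cam("side")
for c,n,b in((T,"t",(230,90,370,240)),(S,"s",(180,120,320,250))):
    cr=c.im[b[1]:b[3],b[0]:b[2],::-1]; cv2.imwrite(f"pics/crop_{n}.png",cv2.resize(cr,None,fx=4,fy=4,interpolation=cv2.INTER_CUBIC))
for c,n in((T,"top"),(S,"side")):
    P=c.cloud(); 
    st=(c.hsv[...,2]>0)
    for col in("red","blue","yellow","green"):
        m=c.mask(col); k,l,stt,cen=cv2.connectedComponentsWithStats(m.astype(np.uint8))
        for i in range(1,k):
            if stt[i,4]>15:
                q=P[l==i]; print(n,col,stt[i],cen[i].round(1),"xyz med",np.median(q,0).round(4),"z max",np.percentile(q[:,2],95).round(4))
    # cap tops by height
for c,n in((T,"top"),(S,"side")):
    P=c.cloud(); m=(abs(P[...,2]-.133)<.006)&(P[...,0]>.3)&(abs(P[...,1])<.25)
    k,l,stt,cen=cv2.connectedComponentsWithStats(m.astype(np.uint8))
    for i in range(1,k):
        if stt[i,4]>8: print(n,"h133",stt[i],cen[i].round(1),c.plane(*cen[i],.133).round(4), P[l==i].mean(0).round(4),T.im[0,0] is None, np.median(c.im[l==i],0))
E
```

```text
top red [303 171  17  17 220] [310.7 179.3] xyz med [ 0.5941 -0.0888  0.1335] z max 0.136
top red [291 179  24  23 223] [300. 193.] xyz med [ 0.5792 -0.0751  0.0386] z max 0.0846
top blue [248 157  16  16 191] [255.5 164.3] xyz med [0.6254 0.0139 0.1336] z max 0.136
top blue [192 168  17  19 192] [200.  176.5] xyz med [0.6215 0.1298 0.0484] z max 0.0597
top blue [244 173  23  16 169] [254.6 182.1] xyz med [0.6079 0.017  0.0174] z max 0.0733
top yellow [269 192  16  16 211] [276.5 199.5] xyz med [ 0.5572 -0.0226  0.1336] z max 0.1361
top yellow [262 198  23  21 147] [270.3 212.3] xyz med [ 0.5402 -0.0115  0.0452] z max 0.0901
top green [277 265  20  45 897] [286.5 287. ] xyz med [ 0.3914 -0.0447  0.0228] z max 0.0253
side red [355  65  33   6  53] [371.6  67.2] xyz med [ 0.5411 -0.9557  0.0202] z max 0.0233
side red [266 146  11  13 127] [270.9 152.3] xyz med [ 0.5948 -0.0837  0.1305] z max 0.1337
side red [262 171   5  10  22] [263.7 174.8] xyz med [ 0.6033 -0.068   0.0685] z max 0.107
side blue [  227     0   264   101 13447] [365.2  29.1] xyz med [ 0.784  -2.1624 -0.1485] z max 0.1
[... 748 characters left out ...]
 [248 157  15  15 182] [255.2 164.1] [0.6256 0.0151 0.133 ] [0.6254 0.0151 0.1337] False [ 60. 141. 251.]
top h133 [304 172  15  15 181] [311. 179.] [ 0.5945 -0.0893  0.133 ] [ 0.5944 -0.0892  0.1337] False [255.  64.  56.]
top h133 [269 192  15  16 187] [276.2 199.6] [ 0.5568 -0.0224  0.133 ] [ 0.5566 -0.0224  0.1338] False [255. 255.  90.]
side h133 [266 147  11   8  74] [270.8 150.6] [ 0.5953 -0.0854  0.133 ] [ 0.5959 -0.0866  0.1321] False [245.  53.  48.]
side h133 [234 166  12   9  89] [239.8 170. ] [0.6258 0.0189 0.133 ] [0.6264 0.0179 0.1321] False [ 45. 108. 229.]
side h133 [267 166  12  10  91] [272.4 170.3] [ 0.5574 -0.0185  0.133 ] [ 0.5579 -0.0198  0.1319] False [254. 251. 102.]
```

View pics/crop_t.png

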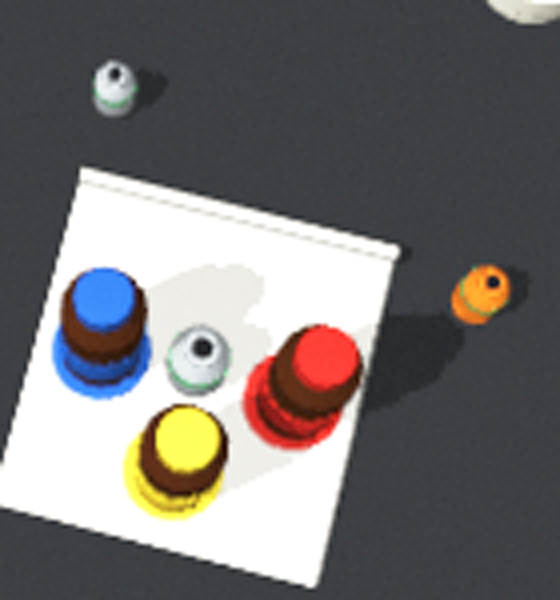

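View pics/crop_s.png

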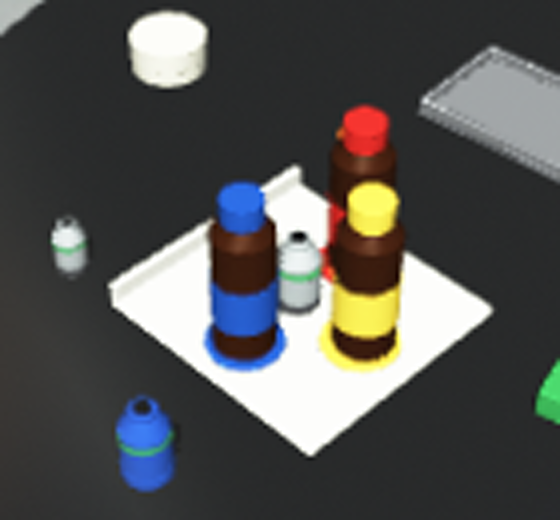

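The crops confirm it. The steel lens with the green ring on the station is at top (279,180) and side (254,188). It is clearly larger than the steel one at top (258,112), and the blue and orange ones are ruled out by colour. Next are the tray, the stand and the tool frame.

```bash
python3 - <<'E'
from h import *
T=Cam("top");S=Cam("side")
s=readout.read_state(); Rt=Rq(s["tcp_rot"]); print("tool axes cols\n",Rt.round(3))
for c,n,b in((T,"top",(370,165,440,290)),(S,"side",(280,128,370,180))):
    g=cv2.cvtColor(c.im,cv2.COLOR_RGB2GRAY); m=np.zeros_like(g); m[b[1]:b[3],b[0]:b[2]]=(g[b[1]:b[3],b[0]:b[2]]>95)
    m=cv2.morphologyEx(m,cv2.MORPH_CLOSE,np.ones((5,5)))
    cs,_=cv2.findContours(m,cv2.RETR_EXTERNAL,cv2.CHAIN_APPROX_NONE); k=max(cs,key=cv2.contourArea)
    P=np.array([c.plane(u,v,.014)[:2] for u,v in k[:,0]],np.float32); r=cv2.minAreaRect(P*1000); print(n,"tray",r)
    P=c.cloud(); w=P[b[1]:b[3],b[0]:b[2]].reshape(-1,3); w=w[m[b[1]:b[3],b[0]:b[2]].ravel()>0]; print(np.percentile(w[:,2],[5,50,95]).round(4))
for c,n,b in((T,"top",(115,225,168,278)),(S,"side",(215,285,275,335))):
    # rim & dark floor
    g=cv2.cvtColor(c.im,cv2.COLOR_RGB2GRAY); sub=g[b[1]:b[3],b[0]:b[2]]
    m=(sub>110).astype(np.uint8); cs,h=cv2.findContours(m,cv2.RETR_CCOMP,cv2.CHAIN_APPROX_NONE)
    for k in cs:
        if len(k)>20:
            e=cv2.fitEllipse(k); ctr=(e[0][0]+b[0],e[0][1]+b[1])
            for hh in(0,.006,.016):
                Q=np.array([c.plane(u+b[0],v+b[1],hh)[:2] for u,v in k[:,0]],np.float32)*1000
                e2=cv2.fitEllipse(Q); print(n,"stand",np.round(ctr,1),"h",hh,np.round(e2[0],1),np.round(e2[1],1))
    cv2.imwrite(f"pics/stand_{n}.png",cv2.resize(c.im[b[1]:b[3],b[0]:b[2],::-1],None,fx=6,fy=6))
E
```

```text
tool axes cols
 [[ 0.324 -0.     0.946]
 [-0.946  0.001  0.324]
 [-0.001 -1.     0.   ]]
top tray ((513.9100952148438, -305.22393798828125), (105.52567291259766, 232.00086975097656), 78.4765625)
[0.0023 0.0054 0.015 ]
side tray ((514.3334350585938, -298.3908386230469), (115.48155975341797, 233.30140686035156), 78.55508422851562)
[0.0011 0.004  0.0134]
top stand [140.7 250.1] h 0 [474.8 262.9] [94.2 94.3]
top stand [140.7 250.1] h 0.006 [474.6 261.3] [93.5 93.6]
top stand [140.7 250.1] h 0.016 [474.2 258.7] [92.5 92.6]
top stand [139.9 249.8] h 0 [475.1 264.7] [50.4 51.1]
top stand [139.9 249.8] h 0.006 [474.9 263.1] [50.  50.8]
top stand [139.9 249.8] h 0.016 [474.5 260.5] [49.5 50.2]
side stand [244.4 309.3] h 0 [474.8 263.2] [92.1 93.9]
side stand [244.4 309.3] h 0.006 [473.2 265.9] [91.3 93. ]
side stand [244.4 309.3] h 0.016 [470.5 270.5] [89.9 91.6]
side stand [244.4 306.4] h 0 [477.3 258.7] [48.8 51.3]
side stand [244.4 306.4] h 0.006 [475.7 261.4] [48.3 50.8]
side stand [244.4 306.4] h 0.016 [473. 266.] [47.6 50.1]
```

View pics/stand_top.png

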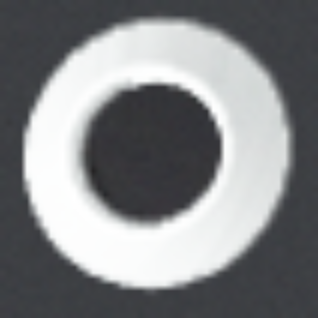

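The stand is at (0.475, 0.2625), with both views agreeing within 1 mm and the foot measuring 94 mm. The tray is at about (0.514, -0.307), with its long axis at -11.5°. The tool axes are x = jaw, y = down. Now I'll write a planning helper that gives the numbers for the moves.

```bash
cat > go.py <<'E'
# usage: go.py x y z psi  -> shift (mm, tool axes) and rotvec (deg, tool axes) from the measured pose
import sys; from h import *
x,y,z,psi=map(float,sys.argv[1:5]); s=readout.read_state(); Rt=Rq(s["tcp_rot"]); p=np.array(s["position"])
a=np.radians(psi); X=np.array([np.cos(a),np.sin(a),0]);Y=np.array([0,0,-1.]); G=np.stack([X,Y,np.cross(X,Y)],1)
d=Rt.T@(np.array([x,y,z])-p)*1000; rv=np.degrees(R.from_matrix(Rt.T@G).as_rotvec())
print("t",round(s["time"],2),"pos",p.round(4),"psi",np.degrees(np.arctan2(Rt[1,0],Rt[0,0])).round(2),"w",round(s["gripper_width"],4),"F",np.round(s["ft_force"],1),"q6",round(s["q"][5],2))
print("shift",d.round(1),"len",np.linalg.norm(d).round(1),"rot",rv.round(2))
E
python3 go.py .557 -.0205 .22 -101.5
```

```text
t 0.3 pos [ 0.2023 -0.591   0.1913] psi -71.11 w 0.0852 F [-0.1 -0.9  0.5] q6 -0.07
shift [-424.9  -28.4  520.3] len 672.4 rot [ 1.000e-02  3.039e+01 -5.000e-02]
```

Emit:
drive_tool([
  [[0,-43,-28,52,0,3,0],[0,-85,-28,104,0,6,0],[0,-127,-28,156,0,9,0],[0,-170,-28,208,0,12,0],[0,-212,-28,260,0,15,0],[0,-255,-28,312,0,18,0],[0,-297,-28,364,0,21,0],[0,-340,-28,416,0,24,0],[0,-382,-28,468,0,27,0],[0,-425,-28,520,0,30.4,0]],
])

```text
time: 1.55
position: [0.5307, -0.0628, 0.22]
tcp_rot: [-0.447, 0.447, -0.548, 0.548]
ft_force: [-0.0, -0.4, 0.4]
gripper_width: 0.0855
```

Emit:
drive_tool([
  [[0,0,0,0,0,0,0],[0,0,0,0,0,0,0],[0,0,0,0,0,0,0]],
])

```text
time: 1.92
position: [0.529, -0.0659, 0.2195]
tcp_rot: [0.447, -0.447, 0.548, -0.548]
ft_force: [0.4, 0.5, -0.2]
gripper_width: 0.0855
```

```bash
python3 go.py .557 -.0205 .072 -101.5
python3 - <<'E'
from h import *
for n in("top","side"):
    c=Cam(n); cv2.imwrite(f"pics/{n}1.png",c.im[:,:,::-1])
E
```

```text
t 1.93 pos [ 0.529  -0.0659  0.2195] psi -101.6 w 0.0855 F [ 0.4  0.5 -0.2] q6 1.57
shift [-50.2 147.5  18.4] len 156.9 rot [ 0.03 -0.1   0.03]
```

Emit:
drive_tool([
  [[0,-25,0,9,0,0,0],[0,-50,0,18,0,0,0],[0,-50,0,18,0,0,0],[0,-50,0,18,0,0,0],[0,-50,0,18,0,0,0]],
])

```text
time: 2.65
position: [0.5568, -0.0202, 0.2196]
tcp_rot: [0.447, -0.447, 0.548, -0.548]
ft_force: [0.0, -0.4, 0.4]
gripper_width: 0.0853
```

```bash
python3 go.py .557 -.0205 .072 -101.5
python3 - <<'E'
from h import *
a=[Cam(n).im[60:310,130:430] for n in("top","side")]
cv2.imwrite("pics/b1.png",cv2.resize(np.hstack(a)[:,:,::-1],None,fx=1.33,fy=1.33))
E
```

```text
t 2.65 pos [ 0.5568 -0.0202  0.2196] psi -101.58 w 0.0853 F [ 0.  -0.4  0.4] q6 1.66
shift [1.000e-01 1.476e+02 3.000e-01] len 147.6 rot [ 0.02 -0.08  0.02]
```

View pics/b1.png

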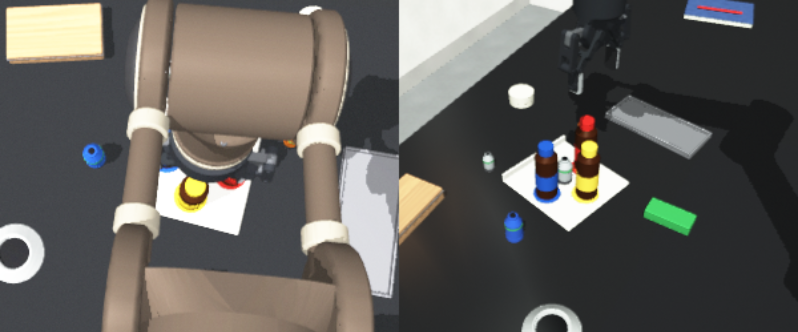

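The side view shows the open gripper centred over the yellow bottle, with the tips at about full-image (278,125). I'll descend.

Emit:
drive_tool([
  [[0,0,40,0,0,0,0],[0,0,80,0,0,0,0],[0,0,110,0,0,0,0],[0,0,130,0,0,0,0],[0,0,147,0,0,0,0],[0,0,147,0,0,0,0],[0,0,147,0,0,0,0]],
])

```text
time: 3.62
position: [0.5582, -0.0194, 0.0735]
tcp_rot: [-0.448, 0.447, -0.547, 0.548]
ft_force: [-0.2, -0.3, 0.5]
gripper_width: 0.0855
```

```bash
python3 go.py .557 -.0205 .072 -101.5
python3 - <<'E'
from h import *
S=Cam("side"); print(S.pix([.557,-.02,.072]),S.pix([.557,-.02,.15]))
cv2.imwrite("pics/s2.png",cv2.resize(S.im[90:250,190:350,::-1],None,fx=3.6,fy=3.6))
E
```

```text
t 3.62 pos [ 0.5582 -0.0194  0.0735] psi -101.51 w 0.0855 F [-0.2 -0.3  0.5] q6 1.66
shift [ 1.3  1.5 -0.9] len 2.2 rot [-0.09 -0.01 -0.01]
(np.float64(271.57589551754626), np.float64(188.51138257151104)) (np.float64(273.2394318902297), np.float64(164.47860282997522))
```

View pics/s2.png

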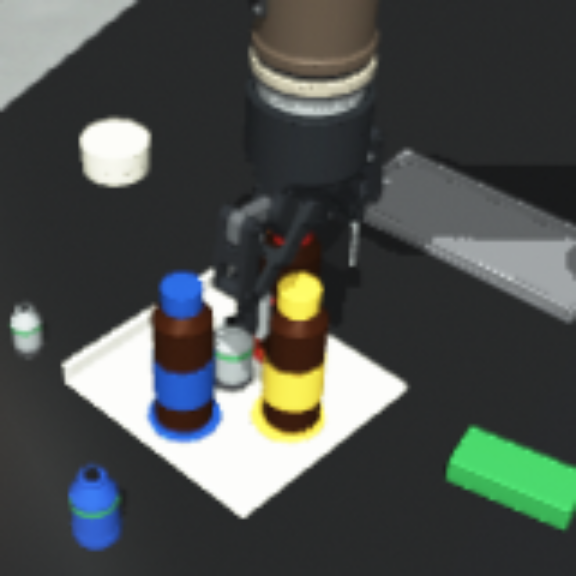

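The yellow bottle appears in front of the fingers, so I'll check with depth before closing.

```bash
python3 - <<'E'
from h import *
S=Cam("side"); P=S.cloud()
for u,v in((273,172),(263,177),(257,163),(261,178),(288,157),(288,160),(262,175),(262,180),(270,160),(280,140)): print((u,v),P[v,u].round(3),S.im[v,u])
s=readout.read_state();Rt=Rq(s["tcp_rot"]);p=s["position"]
for sx in(-.05,.05): print("finger",sx,(p+Rt@[sx,-.01,0]).round(3),np.round(S.pix(p+Rt@[sx,-.013,0]),0))
# lowest points of robot cloud
m=(P[...,2]>.06)&(P[...,2]<.13)&(S.hsv[...,1]<90)&(S.hsv[...,2]<200)
v,u=np.nonzero(m[130:200,240:300]); q=P[130:200,240:300][m[130:200,240:300]]
for a in range(0,len(q),max(1,len(q)//25)): print(u[a]+240,v[a]+130,q[a].round(3))
E
```

```text
(273, 172) [ 0.553 -0.013  0.133] [255 253 107]
(263, 177) [0.559 0.029 0.147] [169 177 174]
(257, 163) [0.563 0.051 0.203] [43 46 48]
(261, 178) [0.563 0.03  0.143] [71 75 78]
(288, 157) [ 0.539 -0.065  0.149] [103 108 107]
(288, 160) [ 0.601 -0.229 -0.   ] [92 95 95]
(262, 175) [0.561 0.031 0.154] [162 170 167]
(262, 180) [0.559 0.032 0.141] [167 175 172]
(270, 160) [0.55  0.016 0.192] [35 38 40]
(280, 140) [0.534 0.007 0.245] [39 43 46]
finger -0.05 [0.568 0.03  0.084] [258. 195.]
finger 0.05 [ 0.548 -0.068  0.084] [283. 174.]
263 156 [ 0.617 -0.087  0.106]
265 158 [ 0.606 -0.075  0.112]
272 159 [ 0.588 -0.08   0.113]
271 161 [ 0.587 -0.073  0.111]
263 162 [ 0.609 -0.07   0.102]
281 162 [ 0.555 -0.062  0.129]
270 163 [ 0.588 -0.07   0.106]
283 163 [ 0.549 -0.06   0.129]
285 164 [ 0.543 -0.06   0.129]
262 165 [ 0.612 -0.073  0.088]
265 172 [ 0.6   -0.068  0.073]
265 175 [ 0.577 -0.019  0.109]
254 177 [ 0.62  -0.043  0.066]
252 178 [ 0.622 -0.036  0.067]
254 178 [ 0.618 -0.039  0.066]
253 179 [ 0.618 -0.034  0.066]
252 180 [ 0.619 -0.03   0.065]
254 180 [ 0.615 -0.034  0.065]
252 181 [ 0.617 -0.027  0.066]
254 181 [ 0.614 -0.033  0.062]
256 181 [ 0.608 -0.033  0.064]
253 182 [ 0.614 -0.026  0.064]
255 182 [ 0.61  -0.031  0.062]
258 182 [0.571 0.029 0.126]
253 183 [ 0.613 -0.026  0.061]
260 183 [0.565 0.03  0.127]
262 183 [0.56  0.031 0.13 ]
280 183 [ 0.538 -0.026  0.094]
280 185 [ 0.538 -0.027  0.088]
248 189 [0.607 0.012 0.073]
```

```bash
python3 - <<'E'
from h import *
S=Cam("side"); P=S.cloud()
cv2.imwrite("pics/s3.png",cv2.resize(S.im[120:200,230:310,::-1],None,fx=7,fy=7,interpolation=cv2.INTER_NEAREST))
m=(np.abs(P[...,0]-.557)<.03)&(P[...,1]>.02)&(P[...,1]<.06)&(P[...,2]>.05)
for v in range(150,200):
    u=np.nonzero(m[v])[0]
    if len(u): print(v,u.min(),u.max(),P[v,u].mean(0).round(3))
E
```

```text
150 250 267 [0.568 0.037 0.226]
151 250 266 [0.568 0.04  0.225]
152 250 265 [0.569 0.044 0.225]
153 250 262 [0.569 0.047 0.224]
154 250 261 [0.569 0.048 0.222]
155 250 262 [0.569 0.047 0.219]
156 250 262 [0.568 0.047 0.217]
157 250 261 [0.569 0.048 0.214]
158 249 263 [0.569 0.046 0.21 ]
159 249 269 [0.566 0.039 0.204]
160 249 268 [0.566 0.04  0.202]
161 249 269 [0.565 0.04  0.199]
162 249 269 [0.565 0.041 0.198]
163 249 268 [0.566 0.041 0.195]
164 249 267 [0.567 0.041 0.19 ]
165 249 266 [0.569 0.041 0.187]
166 249 266 [0.568 0.042 0.186]
167 248 265 [0.568 0.044 0.184]
168 248 265 [0.568 0.045 0.182]
169 248 264 [0.568 0.047 0.181]
170 250 264 [0.566 0.046 0.178]
171 251 264 [0.564 0.046 0.176]
172 253 264 [0.562 0.045 0.173]
173 255 264 [0.562 0.041 0.168]
174 255 264 [0.565 0.035 0.158]
175 255 264 [0.565 0.034 0.154]
176 255 264 [0.566 0.033 0.151]
177 255 264 [0.565 0.033 0.148]
178 255 264 [0.565 0.033 0.145]
179 255 264 [0.565 0.033 0.142]
180 255 264 [0.566 0.033 0.138]
181 257 264 [0.563 0.033 0.137]
182 258 263 [0.563 0.032 0.133]
183 260 262 [0.562 0.031 0.129]
```

View pics/s3.png

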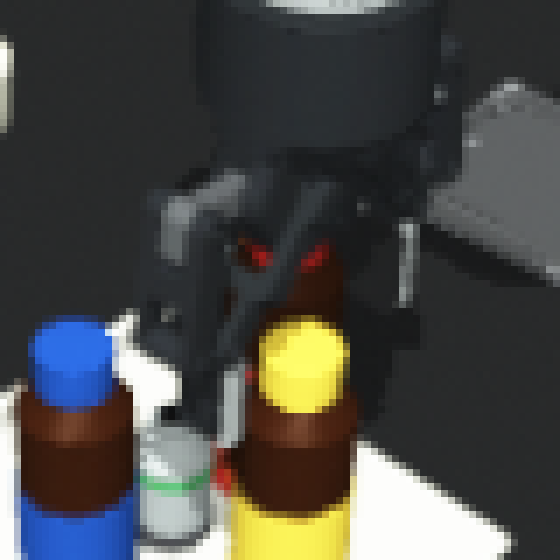

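Vision puts the open fingertips at z≈0.128, about 40 mm above where the readout implies. The xy agrees. I'll descend in steps, watching force and picture.

Emit:
drive_tool([
  [[0,1,8,0,0,0,0],[0,1,16,0,0,0,0],[0,1,20,-1,0,0,0],[0,1,20,-1,0,0,0],[0,1,20,-1,0,0,0]],
])

```text
time: 4.4
position: [0.5562, -0.02, 0.0527]
tcp_rot: [-0.447, 0.447, -0.548, 0.548]
ft_force: [0.7, -0.6, 0.6]
gripper_width: 0.0853
```

```bash
python3 go.py .557 -.0205 .034 -101.5; python3 - <<'E'
from h import *
S=Cam("side"); P=S.cloud()
cv2.imwrite("pics/s4.png",cv2.resize(S.im[120:200,230:310,::-1],None,fx=7,fy=7,interpolation=cv2.INTER_NEAREST))
m=(np.abs(P[...,0]-.557)<.03)&(P[...,1]>.02)&(P[...,1]<.06)&(P[...,2]>.05)
for v in range(184,200):
    u=np.nonzero(m[v])[0]
    if len(u): print(v,u.min(),u.max(),P[v,u].mean(0).round(3))
E
```

```text
t 4.4 pos [ 0.5562 -0.02    0.0527] psi -101.5 w 0.0853 F [ 0.7 -0.6  0.6] q6 1.66
shift [ 0.4 18.7  0.9] len 18.7 rot [-0.01 -0.   -0.  ]
184 256 264 [0.564 0.033 0.127]
185 256 264 [0.564 0.033 0.124]
186 256 264 [0.564 0.033 0.121]
187 256 264 [0.563 0.033 0.117]
188 258 264 [0.561 0.032 0.114]
189 259 264 [0.56 0.03 0.11]
190 261 263 [0.559 0.031 0.108]
```

View pics/s4.png

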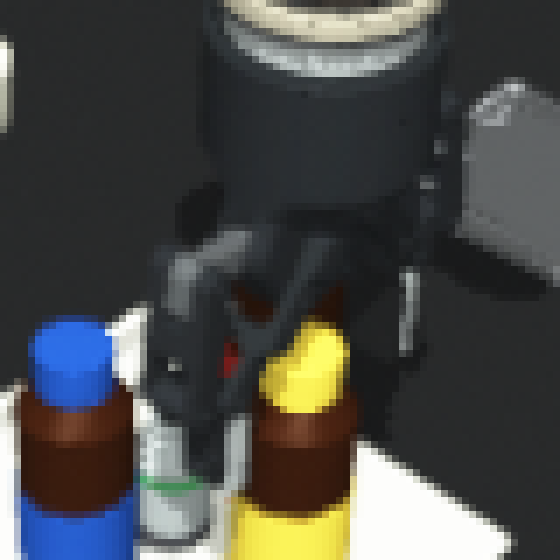

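Emit:
drive_tool([
  [[0,0,8,0,0,0,0],[0,0,14,0,0,0,0],[0,0,20,1,0,0,0],[0,0,24,1,0,0,0],[0,0,24,1,0,0,0],[0,0,24,1,0,0,0]],
])

```text
time: 5.2
position: [0.5572, -0.0202, 0.0288]
tcp_rot: [-0.447, 0.447, -0.548, 0.548]
ft_force: [0.3, -0.7, -0.4]
gripper_width: 0.0854
```

```bash
python3 go.py .557 -.0205 .034 -101.5; python3 - <<'E'
from h import *
S=Cam("side"); P=S.cloud()
cv2.imwrite("pics/s5.png",cv2.resize(S.im[120:220,230:310,::-1],None,fx=6,fy=6,interpolation=cv2.INTER_NEAREST))
m=(np.abs(P[...,0]-.557)<.03)&(P[...,1]>.02)&(P[...,1]<.06)&(P[...,2]>.05)
for v in range(190,210):
    u=np.nonzero(m[v])[0]
    if len(u): print(v,u.min(),u.max(),P[v,u].mean(0).round(3))
E
```

```text
t 5.2 pos [ 0.5572 -0.0202  0.0288] psi -101.5 w 0.0854 F [ 0.3 -0.7 -0.4] q6 1.66
shift [ 0.4 -5.2 -0.2] len 5.3 rot [-0.01 -0.   -0.  ]
190 255 264 [0.564 0.033 0.107]
191 255 264 [0.565 0.032 0.103]
192 255 264 [0.564 0.033 0.101]
193 255 264 [0.564 0.033 0.097]
194 256 264 [0.563 0.032 0.094]
195 257 263 [0.563 0.032 0.091]
196 259 263 [0.561 0.031 0.088]
197 261 262 [0.56  0.03  0.084]
```

View pics/s5.png

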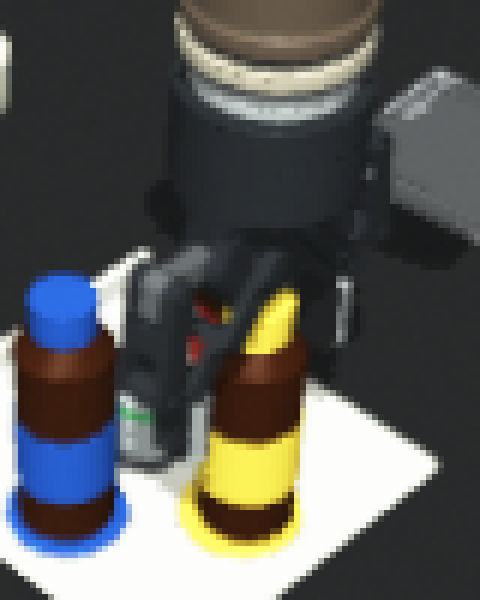

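Emit:
drive_tool([
  [[0,0,3,0,0,0,0],[0,0,3,0,0,0,0],[0.3,0,3,0,0,0,0],[0.6,0,3,0,0,0,0],[1,0,3,0,0,0,0],[1,0,3,0,0,0,0],[1,0,3,0,0,0,0],[1,0,3,0,0,0,0]],
], grip_force=40)

```text
time: 6.25
position: [0.5573, -0.0204, 0.0259]
tcp_rot: [-0.447, 0.447, -0.547, 0.548]
ft_force: [-0.6, -1.4, 2.3]
gripper_width: 0.0433
```

```bash
python3 go.py .557 -.0205 .16 -101.5; python3 - <<'E'
from h import *
S=Cam("side"); P=S.cloud()
cv2.imwrite("pics/s6.png",cv2.resize(S.im[120:220,230:310,::-1],None,fx=6,fy=6,interpolation=cv2.INTER_NEAREST))
m=(np.abs(P[...,0]-.557)<.03)&(P[...,1]>-.01)&(P[...,1]<.06)&(P[...,2]>.05)
for v in range(186,210,2):
    u=np.nonzero(m[v])[0]
    if len(u): print(v,u.min(),u.max(),P[v,u].mean(0).round(3))
E
```

```text
t 6.25 pos [ 0.5573 -0.0204  0.0259] psi -101.5 w 0.0433 F [-0.6 -1.4  2.3] q6 1.66
shift [   0.2 -134.1   -0.2] len 134.1 rot [-0.02 -0.    0.01]
186 258 275 [0.555 0.016 0.111]
188 261 276 [0.552 0.01  0.1  ]
190 261 275 [0.555 0.006 0.089]
192 261 275 [0.554 0.006 0.083]
194 262 275 [0.553 0.005 0.076]
196 263 275 [0.553 0.001 0.066]
198 264 275 [ 0.553 -0.001  0.057]
200 267 272 [0.551 0.    0.051]
```

View pics/s6.png

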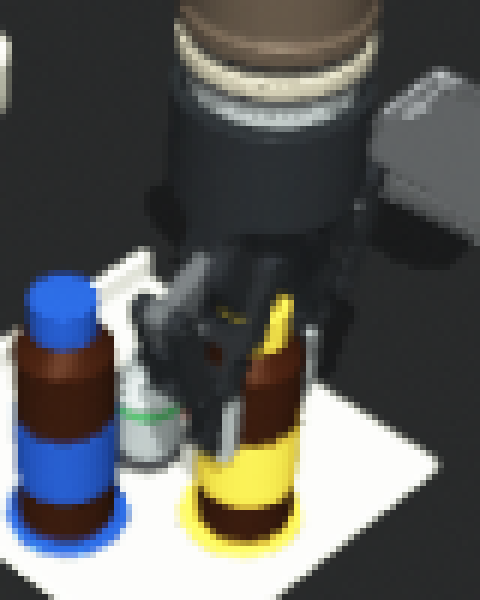

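The grip is good, at 43.3 mm on the 44 mm body. The fingertips sit about 40 mm above the reported TCP height, so I'll use z empirically: bottle bottom = TCP z − 15 mm. Lifting now.

Emit:
drive_tool([
  [[1,0,-15,0,0,0,0],[1,0,-45,0,0,0,0],[1,0,-80,0,0,0,0],[1,0,-115,0,0,0,0],[1,0,-134,0,0,0,0],[1,0,-134,0,0,0,0],[1,0,-134,0,0,0,0]],
])

```text
time: 7.18
position: [0.5557, -0.0199, 0.1581]
tcp_rot: [0.447, -0.448, 0.548, -0.547]
ft_force: [0.6, 0.2, -1.9]
gripper_width: 0.0434
```

```bash
python3 go.py .4475 -.2935 .16 -101.5; python3 - <<'E'
from h import *
S=Cam("side"); P=S.cloud()
cv2.imwrite("pics/s7.png",cv2.resize(S.im[70:220,190:340,::-1],None,fx=4,fy=4))
for n in("side",):
    m=S.mask("yellow"); k,l,st,c=cv2.connectedComponentsWithStats(m.astype(np.uint8))
    for i in range(1,k):
        if st[i,4]>15: print(st[i],np.median(P[l==i],0).round(4))
E
```

```text
t 7.17 pos [ 0.5557 -0.0199  0.1581] psi -101.5 w 0.0434 F [ 0.6  0.2 -1.9] q6 1.66
shift [289.6  -1.7 -51.5] len 294.2 rot [ 0.17 -0.    0.01]
[275 121   8  13  54] [ 0.5472 -0.0154  0.2548]
[264 145  21  20 224] [ 0.5465 -0.0032  0.1835]
[261 198  19  14 190] [ 0.5613 -0.0229  0.0106]
```

View pics/s7.png

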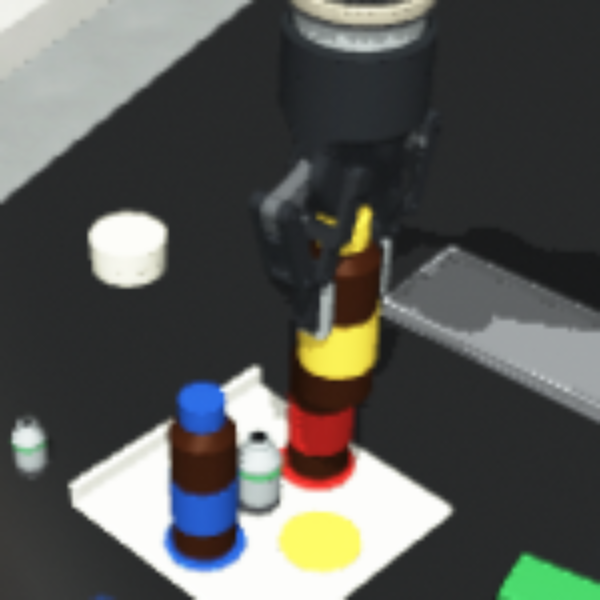

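The bottle is lifted, upright and clear of the rest. I'll carry it to the tray's near slot.

Emit:
drive_tool([
  [[1,30,0,-5,0,0,0],[1,80,0,-14,0,0,0],[1,130,0,-23,0,0,0],[1,180,0,-32,0,0,0],[1,230,0,-41,0,0,0],[1,265,0,-47,0,0,0],[1,290,0,-51,0,0,0],[1,290,0,-51,0,0,0],[1,290,0,-51,0,0,0],[1,290,0,-51,0,0,0]],
])

```text
time: 8.48
position: [0.4493, -0.293, 0.1591]
tcp_rot: [0.448, -0.448, 0.548, -0.547]
ft_force: [0.2, -0.5, -2.1]
gripper_width: 0.0434
```

```bash
python3 go.py .4475 -.2935 .023 -101.5; python3 - <<'E'
from h import *
S=Cam("side");T=Cam("top")
cv2.imwrite("pics/s8.png",np.hstack([cv2.resize(c.im[b:b+170,a:a+170,::-1],None,fx=2.3,fy=2.3) for c,a,b in((S,230,60),(T,300,130))]))
E
```

```text
t 8.47 pos [ 0.4493 -0.293   0.1591] psi -101.44 w 0.0434 F [ 0.2 -0.5 -2.1] q6 1.11
shift [  1.  136.1  -1.5] len 136.1 rot [ 0.06  0.06 -0.05]
```

View pics/s8.png

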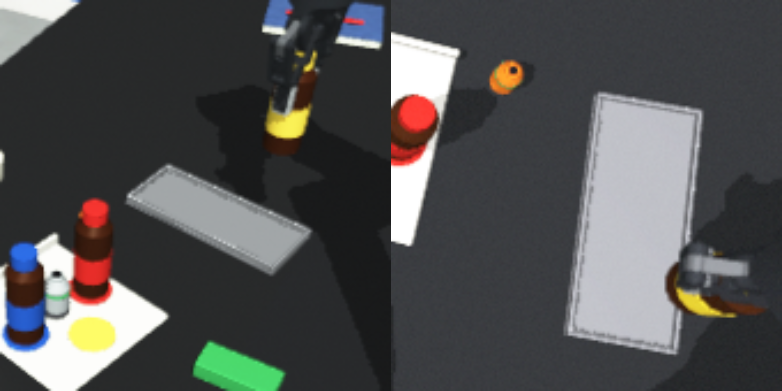

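The bottle is above the tray's near end, and the top view shows it shifted outward by parallax. Lowering it.

Emit:
drive_tool([
  [[1,0,30,-1,0,0,0],[1,1,70,-1,0,0,0],[1,1,105,-1,0,0,0],[1,1,125,-1,0,0,0],[1,1,134,-1,0,0,0],[1,1,137,-1,0,0,0],[1,1,137,-1,0,0,0],[1,1,137,-1,0,0,0]],
])

```text
time: 9.57
position: [0.449, -0.2956, 0.0238]
tcp_rot: [-0.448, 0.447, -0.547, 0.548]
ft_force: [0.7, 0.1, -1.9]
gripper_width: 0.0432
```

```bash
python3 go.py .4475 -.2935 .019 -101.5; python3 - <<'E'
from h import *
S=Cam("side");T=Cam("top")
cv2.imwrite("pics/s9.png",np.hstack([cv2.resize(c.im[b:b+100,a:a+100,::-1],None,fx=4,fy=4) for c,a,b in((S,280,80),(T,360,180))]))
E
```

```text
t 9.57 pos [ 0.449  -0.2956  0.0238] psi -101.5 w 0.0432 F [ 0.7  0.1 -1.9] q6 1.11
shift [-1.8  4.8 -1.9] len 5.4 rot [-0.11 -0.    0.06]
```

View pics/s9.png

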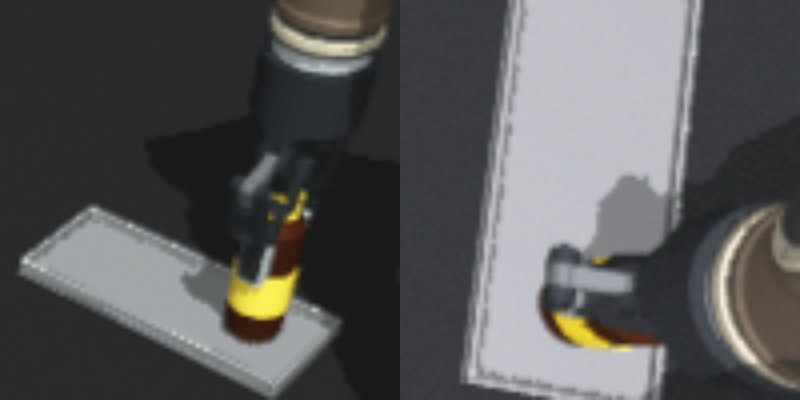

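Emit:
drive_tool([
  [[1,0,2,0,0,0,0],[1,0,3,0,0,0,0],[1,0,4,0,0,0,0],[1,0,4,0,0,0,0],[1,0,4,0,0,0,0]],
])

```text
time: 10.3
position: [0.4482, -0.295, 0.0189]
tcp_rot: [-0.447, 0.447, -0.548, 0.548]
ft_force: [-1.1, 0.3, 1.2]
gripper_width: 0.0435
```

Contact felt, with Fz going from -1.9 to +1.2 N. Releasing and rising.

Emit:
drive_tool([
  [[0.3,0,0,0,0,0,0],[0,0,0,0,0,0,0],[0,0,0,0,0,0,0],[0,0,0,0,0,0,0],[0,0,-30,0,0,0,0],[0,0,-80,0,0,0,0],[0,0,-130,0,0,0,0],[0,0,-150,0,0,0,0],[0,0,-150,0,0,0,0],[0,0,-150,0,0,0,0]],
])

```text
time: 11.55
position: [0.4472, -0.2942, 0.1673]
tcp_rot: [0.447, -0.448, 0.548, -0.547]
ft_force: [0.5, 0.7, -0.8]
gripper_width: 0.0857
```

```bash
python3 go.py .5945 -.087 .17 -65; python3 - <<'E'
from h import *
S=Cam("side");T=Cam("top")
cv2.imwrite("pics/s10.png",np.hstack([cv2.resize(c.im[b:b+190,a:a+190,::-1],None,fx=2,fy=2) for c,a,b in((S,180,80),(T,240,120))]))
for c in(T,S):
    P=c.cloud(); m=c.mask("yellow"); k,l,st,ce=cv2.connectedComponentsWithStats(m.astype(np.uint8))
    for i in range(1,k):
        if st[i,4]>15: print(st[i],np.median(P[l==i],0).round(4),ce[i].round(1),c.plane(*ce[i],.011).round(4))
E
```

```text
t 11.55 pos [ 0.4472 -0.2942  0.1673] psi -101.51 w 0.0857 F [ 0.5  0.7 -0.8] q6 1.11
shift [-232.5   -2.7  103. ] len 254.3 rot [  0.1  -36.51  -0.1 ]
[261 195  24  24 449] [ 0.5595 -0.0227  0.0119] [272.8 207.1] [ 0.5595 -0.0226  0.011 ]
[397 245  16  22 154] [ 0.4486 -0.2772  0.0525] [402.5 256. ] [ 0.449  -0.2934  0.011 ]
[417 254  18  10 104] [ 0.4413 -0.2915  0.1267] [425.3 259.1] [ 0.4415 -0.341   0.011 ]
[345 125  12  12 106] [ 0.4519 -0.2902  0.1208] [350.2 130.7] [ 0.4795 -0.4622  0.011 ]
[337 147  17  14 158] [ 0.4453 -0.2772  0.0475] [344.7 154.3] [ 0.4549 -0.3287  0.011 ]
[261 198  19  14 192] [ 0.5605 -0.0213  0.0105] [269.7 204.5] [ 0.56   -0.0219  0.011 ]
```

View pics/s10.png

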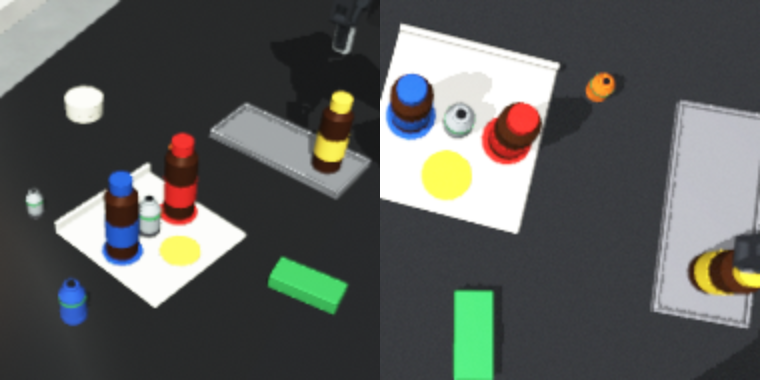

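Yellow stands in the tray's near slot: side crop (335,135), top crop (725,275). The yellow pad is now clear at (0.5598, -0.0222), the same in both views. Next is red.

```bash
python3 go.py .597 -.0885 .165 -65
```

```text
t 11.65 pos [ 0.4469 -0.294   0.1667] psi -101.5 w 0.0855 F [ 0.1  0.8 -0.1] q6 1.11
shift [-231.3    1.7  106.1] len 254.5 rot [  0.15 -36.5   -0.15]
```

Emit:
drive_tool([
  [[0,-46,0,21,0,-7.5,0],[0,-92,0,42,0,-15,0],[0,-138,0,63,0,-22.5,0],[0,-185,0,85,0,-30,0],[0,-231,1,106,0,-36.5,0],[0,-231,1,106,0,-36.5,0],[0,-231,1,106,0,-36.5,0],[0,-231,1,106,0,-36.5,0]],
])

```text
time: 12.65
position: [0.5969, -0.0908, 0.1669]
tcp_rot: [-0.596, 0.596, -0.381, 0.38]
ft_force: [-0.1, -0.4, -0.2]
gripper_width: 0.0853
```

```bash
python3 go.py .597 -.0885 .026 -65
```

```text
t 12.65 pos [ 0.5969 -0.0908  0.1669] psi -65.11 w 0.0853 F [-0.1 -0.4 -0.2] q6 0.91
shift [ -1.9 140.9   1.3] len 140.9 rot [ 0.09 -0.11 -0.04]
```

Emit:
drive_tool([
  [[0,-1,40,1,0,0,0],[0,-2,80,1,0,0,0],[0,-2,110,1,0,0,0],[0,-2,130,1,0,0,0],[0,-2,141,1,0,0,0],[0,-2,141,1,0,0,0],[0,-2,141,1,0,0,0]],
])

```text
time: 13.52
position: [0.5994, -0.0878, 0.028]
tcp_rot: [0.597, -0.596, 0.379, -0.381]
ft_force: [0.0, 0.2, 0.6]
gripper_width: 0.0854
```

```bash
python3 go.py .597 -.0885 .026 -65; python3 - <<'E'
from h import *
S=Cam("side")
cv2.imwrite("pics/s11.png",cv2.resize(S.im[100:220,210:330,::-1],None,fx=5,fy=5))
E
```

```text
t 13.53 pos [ 0.5994 -0.0878  0.028 ] psi -65.01 w 0.0854 F [0.  0.2 0.6] q6 0.92
shift [-0.4  2.  -2.4] len 3.2 rot [-0.11 -0.01  0.08]
```

View pics/s11.png

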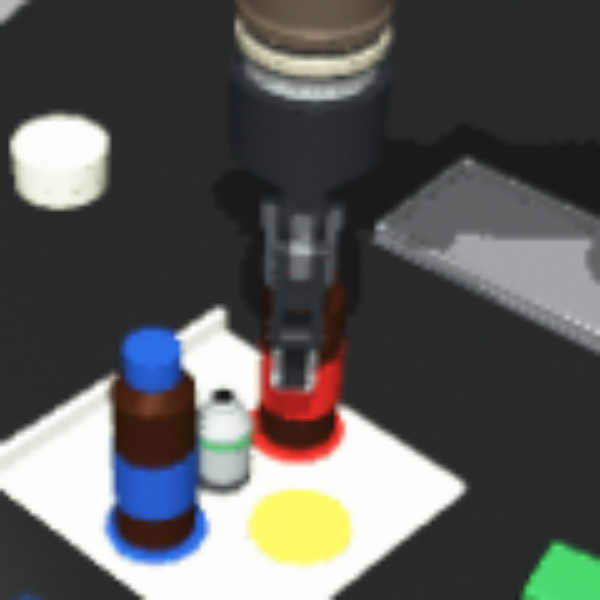

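The fingers straddle the red bottle: near finger at crop (293,370), bottle axis at about x=301. I'll trim 2 mm, then close.

Emit:
drive_tool([
  [[0,0,2,-2,0,0,0],[0,0,2,-2,0,0,0],[0.3,0,2,-2,0,0,0],[0.6,0,2,-2,0,0,0],[1,0,2,-2,0,0,0],[1,0,2,-2,0,0,0],[1,0,2,-2,0,0,0],[1,0,2,-2,0,0,0]],
])

```text
time: 14.58
position: [0.5966, -0.0885, 0.0249]
tcp_rot: [0.596, -0.596, 0.38, -0.38]
ft_force: [0.1, -1.0, 2.1]
gripper_width: 0.0432
```

Emit:
drive_tool([
  [[1,0,-15,0,0,0,0],[1,0,-45,0,0,0,0],[1,0,-80,0,0,0,0],[1,0,-115,0,0,0,0],[1,0,-134,0,0,0,0],[1,0,-134,0,0,0,0],[1,0,-134,0,0,0,0]],
])

```text
time: 15.45
position: [0.5949, -0.088, 0.157]
tcp_rot: [-0.596, 0.597, -0.381, 0.379]
ft_force: [0.4, 0.2, -1.8]
gripper_width: 0.0434
```

```bash
python3 go.py .514 -.3075 .16 -101.5
```

```text
t 15.45 pos [ 0.5949 -0.088   0.157 ] psi -65.0 w 0.0434 F [ 0.4  0.2 -1.8] q6 0.92
shift [ 164.8   -2.9 -166.1] len 234.0 rot [ 0.17 36.5  -0.07]
```

Emit:
drive_tool([
  [[1,20,0,-20,0,4,0],[1,50,0,-50,0,10,0],[1,85,0,-85,0,18,0],[1,120,0,-120,0,26,0],[1,150,0,-151,0,33,0],[1,165,-1,-166,0,36.5,0],[1,165,-1,-166,0,36.5,0],[1,165,-1,-166,0,36.5,0],[1,165,-1,-166,0,36.5,0]],
])

```text
time: 16.58
position: [0.516, -0.3065, 0.1594]
tcp_rot: [0.448, -0.448, 0.547, -0.547]
ft_force: [0.7, -0.2, -2.0]
gripper_width: 0.0432
```

```bash
python3 go.py .514 -.3075 .0195 -101.5; python3 - <<'E'
from h import *
S=Cam("side")
cv2.imwrite("pics/s12.png",cv2.resize(S.im[60:220,230:390,::-1],None,fx=3.5,fy=3.5))
E
```

```text
t 16.57 pos [ 0.516  -0.3065  0.1594] psi -101.38 w 0.0432 F [ 0.7 -0.2 -2. ] q6 1.16
shift [  1.5 139.9  -1.7] len 139.9 rot [ 0.02  0.12 -0.04]
```

View pics/s12.png

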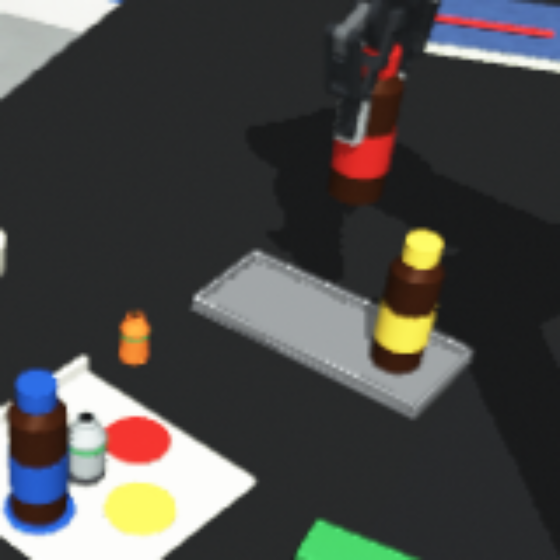

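The red bottle is above the tray's middle slot, and yellow stands in the near slot. I'll lower red slowly.

Emit:
drive_tool([
  [[1,1,30,-1,0,0,0],[1,1,70,-1,0,0,0],[1,1,105,-1,0,0,0],[1,1,125,-1,0,0,0],[1,1,134,-1,0,0,0],[1,1,138,-1,0,0,0],[1,1,140,-1,0,0,0],[1,1,141,-1,0,0,0],[1,1,141,-1,0,0,0],[1,1,141,-1,0,0,0]],
])

```text
time: 17.88
position: [0.5146, -0.309, 0.0191]
tcp_rot: [-0.447, 0.447, -0.547, 0.548]
ft_force: [-0.2, 0.2, -2.7]
gripper_width: 0.0433
```

Emit:
drive_tool([
  [[1,0,1,0,0,0,0],[1,0,2,0,0,0,0],[1,0,2,0,0,0,0],[1,0,2,0,0,0,0]],
])

```text
time: 18.38
position: [0.5148, -0.3092, 0.0179]
tcp_rot: [-0.447, 0.447, -0.547, 0.548]
ft_force: [-1.8, 0.4, 5.1]
gripper_width: 0.0434
```

Contact. Release and rise.

Emit:
drive_tool([
  [[0.3,0,0,0,0,0,0],[0,0,0,0,0,0,0],[0,0,0,0,0,0,0],[0,0,0,0,0,0,0],[0,0,-30,0,0,0,0],[0,0,-80,0,0,0,0],[0,0,-130,0,0,0,0],[0,0,-150,0,0,0,0],[0,0,-150,0,0,0,0],[0,0,-150,0,0,0,0]],
])

```text
time: 19.62
position: [0.5128, -0.3078, 0.1642]
tcp_rot: [0.447, -0.448, 0.549, -0.546]
ft_force: [-0.4, 0.3, -0.0]
gripper_width: 0.0853
```

```bash
python3 go.py .628 .0155 .165 -65; python3 - <<'E'
from h import *
S=Cam("side");T=Cam("top")
cv2.imwrite("pics/s13.png",np.hstack([cv2.resize(c.im[b:b+190,a:a+190,::-1],None,fx=2,fy=2) for c,a,b in((S,190,80),(T,240,120))]))
for c in(T,S):
  for col in("red","blue","yellow"):
    P=c.cloud(); m=c.mask(col)&(P[...,2]<.025)&(P[...,2]>.004)&(P[...,0]>.5)&(P[...,1]>-.15)&(P[...,1]<.06); k,l,st,ce=cv2.connectedComponentsWithStats(m.astype(np.uint8))
    for i in range(1,k):
        if st[i,4]>15: print(col,st[i],ce[i].round(1),c.plane(*ce[i],.011).round(4))
E
```

```text
t 19.62 pos [ 0.5128 -0.3078  0.1642] psi -101.51 w 0.0853 F [-0.4  0.3 -0. ] q6 1.16
shift [-339.8   -0.4   48.4] len 343.2 rot [  0.19 -36.51  -0.17]
red [291 178  25  24 454] [302.9 189.5] [ 0.5966 -0.0893  0.011 ]
blue [244 173  23  17  94] [254.8 183.5] [0.6122 0.015  0.011 ]
yellow [261 195  25  24 452] [272.8 207.1] [ 0.5595 -0.0227  0.011 ]
red [260 179  18  13 184] [268.8 185.1] [ 0.5961 -0.0879  0.011 ]
blue [232 201  19  11  59] [241.6 207.9] [0.6185 0.0255 0.011 ]
yellow [261 198  19  14 193] [269.7 204.5] [ 0.56   -0.0218  0.011 ]
```

View pics/s13.png

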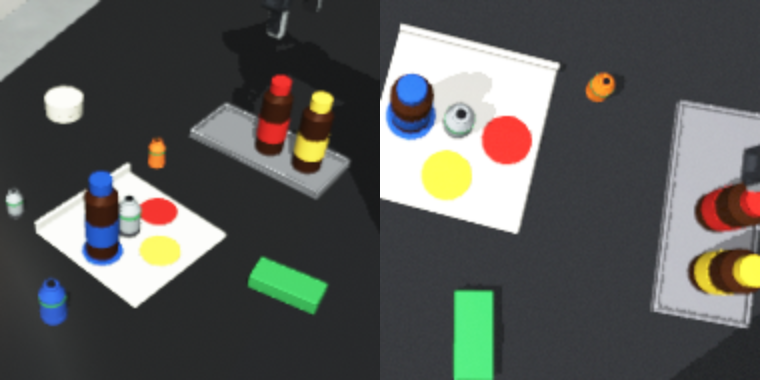

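Red stands in the tray's middle slot. The red pad is at (0.5963, -0.0886) and yellow at (0.5598, -0.0222). They are 75.8 mm apart, where 76.4 is expected. That puts the station centre at about (0.6115, -0.037) and the blue pad at about (0.627, 0.0146). Going for blue.

Emit:
drive_tool([
  [[0,-48,0,7,0,-5,0],[0,-97,0,14,0,-10,0],[0,-146,0,21,0,-15,0],[0,-195,0,28,0,-20,0],[0,-243,0,35,0,-26,0],[0,-290,0,42,0,-31,0],[0,-339,0,48,0,-36.5,0],[0,-339,0,48,0,-36.5,0],[0,-339,0,48,0,-36.5,0],[0,-339,0,48,0,-36.5,0]],
])

```text
time: 20.98
position: [0.6283, 0.0125, 0.1658]
tcp_rot: [-0.596, 0.596, -0.381, 0.38]
ft_force: [0.0, -0.5, 0.2]
gripper_width: 0.0854
```

```bash
python3 go.py .627 .0148 .026 -65
```

```text
t 20.98 pos [0.6283 0.0125 0.1658] psi -65.1 w 0.0854 F [ 0.  -0.5  0.2] q6 1.09
shift [-2.600e+00  1.398e+02  1.000e-01] len 139.9 rot [ 0.09 -0.1  -0.02]
```

Emit:
drive_tool([
  [[0,-1,40,0,0,0,0],[0,-2,80,0,0,0,0],[0,-2,110,0,0,0,0],[0,-2,130,-1,0,0,0],[0,-2,140,-1,0,0,0],[0,-2,141,-2,0,0,0],[0,-2,141,-2,0,0,0],[0,-2,141,-2,0,0,0]],
])

```text
time: 21.98
position: [0.6276, 0.0148, 0.027]
tcp_rot: [0.597, -0.596, 0.379, -0.381]
ft_force: [0.2, 0.5, 0.4]
gripper_width: 0.0853
```

```bash
python3 go.py .627 .0148 .026 -65; python3 - <<'E'
from h import *
S=Cam("side")
cv2.imwrite("pics/s14.png",cv2.resize(S.im[120:240,180:300,::-1],None,fx=5,fy=5))
E
```

```text
t 21.98 pos [0.6276 0.0148 0.027 ] psi -65.0 w 0.0853 F [0.2 0.5 0.4] q6 1.09
shift [-0.3  1.  -0.5] len 1.2 rot [-0.13 -0.    0.06]
```

View pics/s14.png

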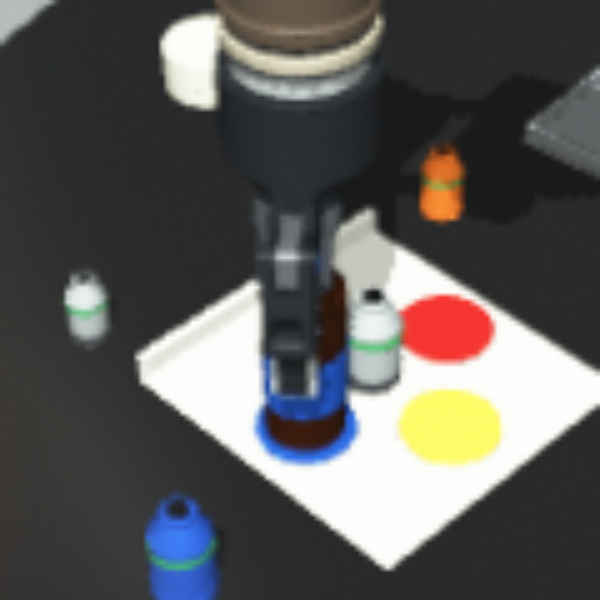

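The fingers straddle the blue bottle, clear of the lens at crop (373,340). Close and lift.

Emit:
drive_tool([
  [[0,0,1,0,0,0,0],[0.3,0,1,0,0,0,0],[0.6,0,1,0,0,0,0],[1,0,1,0,0,0,0],[1,0,1,0,0,0,0],[1,0,1,0,0,0,0],[1,0,1,0,0,0,0]],
])

```text
time: 22.9
position: [0.6266, 0.0146, 0.0248]
tcp_rot: [0.596, -0.596, 0.38, -0.38]
ft_force: [0.1, -0.7, 1.1]
gripper_width: 0.0431
```

Emit:
drive_tool([
  [[1,0,-15,0,0,0,0],[1,0,-45,0,0,0,0],[1,0,-80,0,0,0,0],[1,0,-115,0,0,0,0],[1,0,-134,0,0,0,0],[1,0,-134,0,0,0,0],[1,0,-134,0,0,0,0]],
])

```text
time: 23.78
position: [0.6249, 0.0148, 0.1569]
tcp_rot: [-0.596, 0.597, -0.381, 0.379]
ft_force: [-0.4, -0.3, -2.2]
gripper_width: 0.0433
```

```bash
python3 go.py .581 -.3215 .16 -101.5
```

```text
t 23.77 pos [0.6249 0.0148 0.1569] psi -65.0 w 0.0433 F [-0.4 -0.3 -2.2] q6 1.09
shift [ 286.3   -3.  -181.9] len 339.2 rot [ 1.90e-01  3.65e+01 -3.00e-02]
```

Emit:
drive_tool([
  [[1,20,0,-12,0,3,0],[1,60,0,-38,0,8,0],[1,105,0,-66,0,14,0],[1,150,0,-95,0,20,0],[1,195,0,-124,0,26,0],[1,240,0,-152,0,31,0],[1,270,0,-171,0,35,0],[1,286,-1,-182,0,36.5,0],[1,286,-1,-182,0,36.5,0],[1,286,-1,-182,0,36.5,0]],
])

```text
time: 25.02
position: [0.5821, -0.3199, 0.1591]
tcp_rot: [0.448, -0.448, 0.548, -0.547]
ft_force: [0.7, -0.2, -1.4]
gripper_width: 0.0431
```

```bash
python3 go.py .581 -.3215 .0185 -101.5; python3 - <<'E'
from h import *
S=Cam("side")
cv2.imwrite("pics/s15.png",cv2.resize(S.im[60:220,230:390,::-1],None,fx=3.5,fy=3.5))
E
```

```text
t 25.02 pos [ 0.5821 -0.3199  0.1591] psi -101.45 w 0.0431 F [ 0.7 -0.2 -1.4] q6 1.2
shift [  2.  140.6  -0.6] len 140.6 rot [ 0.07  0.05 -0.08]
```

View pics/s15.png

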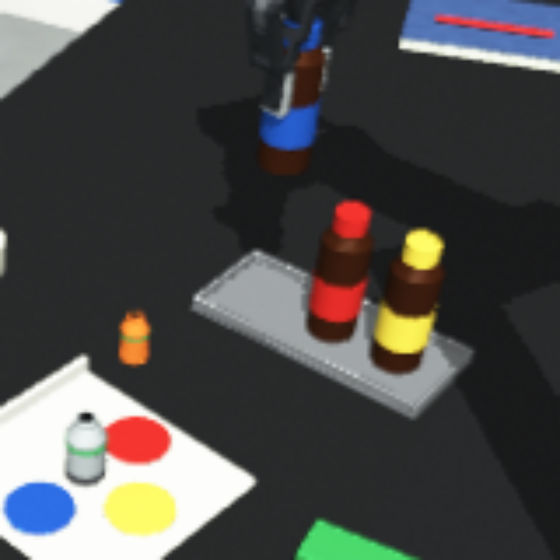

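Blue is above the far slot, clear of red. Lowering.

Emit:
drive_tool([
  [[1,1,30,0,0,0,0],[1,1,70,-1,0,0,0],[1,1,105,-1,0,0,0],[1,1,125,-1,0,0,0],[1,1,134,-1,0,0,0],[1,1,138,-1,0,0,0],[1,1,140,-1,0,0,0],[1,1,142,-1,0,0,0],[1,1,142,-1,0,0,0],[1,1,142,-1,0,0,0]],
])

```text
time: 26.32
position: [0.5813, -0.3224, 0.0181]
tcp_rot: [-0.447, 0.447, -0.547, 0.548]
ft_force: [-0.8, 0.1, -2.1]
gripper_width: 0.0429
```

Emit:
drive_tool([
  [[1,0,1,0,0,0,0],[1,0,1.5,0,0,0,0],[1,0,1.5,0,0,0,0]],
])

```text
time: 26.7
position: [0.5816, -0.3225, 0.0178]
tcp_rot: [-0.447, 0.447, -0.547, 0.548]
ft_force: [-2.2, 1.7, 5.9]
gripper_width: 0.0435
```

Emit:
drive_tool([
  [[0.3,0,0,0,0,0,0],[0,0,0,0,0,0,0],[0,0,0,0,0,0,0],[0,0,0,0,0,0,0],[0,0,-30,0,0,0,0],[0,0,-80,0,0,0,0],[0,0,-130,0,0,0,0],[0,0,-150,0,0,0,0],[0,0,-150,0,0,0,0],[0,0,-150,0,0,0,0]],
])

```text
time: 27.95
position: [0.5795, -0.3212, 0.1634]
tcp_rot: [0.447, -0.448, 0.549, -0.546]
ft_force: [0.1, -0.2, -0.3]
gripper_width: 0.0851
```

```bash
python3 - <<'E'
from h import *
S=Cam("side");T=Cam("top")
cv2.imwrite("pics/s16.png",np.hstack([cv2.resize(c.im[b:b+190,a:a+190,::-1],None,fx=2,fy=2) for c,a,b in((S,190,80),(T,240,120))]))
for c,n,b in((T,"top",(250,165,300,200)),(S,"side",(235,170,275,212))):
  P=c.cloud()
  for col in("red","blue","yellow"):
    m=c.mask(col)&(P[...,2]<.025)&(P[...,2]>.004)&(P[...,0]>.5)&(P[...,1]>-.15)&(P[...,1]<.06); k,l,st,ce=cv2.connectedComponentsWithStats(m.astype(np.uint8))
    for i in range(1,k):
        if st[i,4]>15: print(n,col,st[i],ce[i].round(1),c.plane(*ce[i],.011).round(4))
  sub=np.zeros(P.shape[:2],bool); sub[b[1]:b[3],b[0]:b[2]]=1
  g=c.im.min(2)
  dk=sub&(c.im.max(2)<70)&(P[...,2]>.05)   # dark hole on top
  v,u=np.nonzero(dk); print(n,"hole",len(u),u.mean().round(1),v.mean().round(1),c.plane(u.mean(),v.mean(),.066).round(4))
  tp=sub&(P[...,2]>.060); v,u=np.nonzero(tp); print(n,"top pts",len(u),P[tp].mean(0).round(4), P[tp][:,2].max().round(4))
  bd=sub&(P[...,2]>.016)&(P[...,2]<.05); print(n,"barrel",bd.sum(),P[bd].mean(0).round(4))
  gr=sub&(c.hsv[...,1]>70)&(c.hsv[...,0]>40)&(c.hsv[...,0]<85); v,u=np.nonzero(gr); print(n,"ring",len(u),P[gr].mean(0).round(4))
E
python3 go.py .6115 -.037 .1 -101.5
```

```text
top red [291 178  25  24 453] [302.9 189.5] [ 0.5965 -0.0893  0.011 ]
top blue [244 166  24  24 440] [255.  177.2] [0.6262 0.0143 0.011 ]
top yellow [261 195  25  24 454] [272.9 207.1] [ 0.5595 -0.0227  0.011 ]
top hole 14 280.3 176.5 [ 0.6149 -0.0368  0.066 ]
top top pts 84 [ 0.6022 -0.0319  0.1151] 0.8941
top barrel 62 [ 0.604  -0.0308  0.0325]
top ring 9 [ 0.6006 -0.0315  0.0475]
side red [260 179  18  13 185] [268.8 185.2] [ 0.5961 -0.0877  0.011 ]
side blue [232 198  19  14 223] [240.9 204.6] [0.6262 0.016  0.011 ]
side yellow [261 198  19  14 194] [269.7 204.5] [ 0.5599 -0.0216  0.011 ]
side hole 6 254.0 178.5 [ 0.6167 -0.0374  0.066 ]
side top pts 43 [0.5702 0.0516 0.1502] 0.6802
side barrel 142 [ 0.6253 -0.035   0.031 ]
side ring 17 [ 0.6076 -0.0245  0.0445]
t 28.05 pos [ 0.5794 -0.321   0.163 ] psi -101.51 w 0.0852 F [-0.3  0.1 -0.9] q6 1.2
shift [-284.6   63.7  -24.9] len 292.7 rot [ 0.28 -0.01 -0.11]
```

View pics/s16.png

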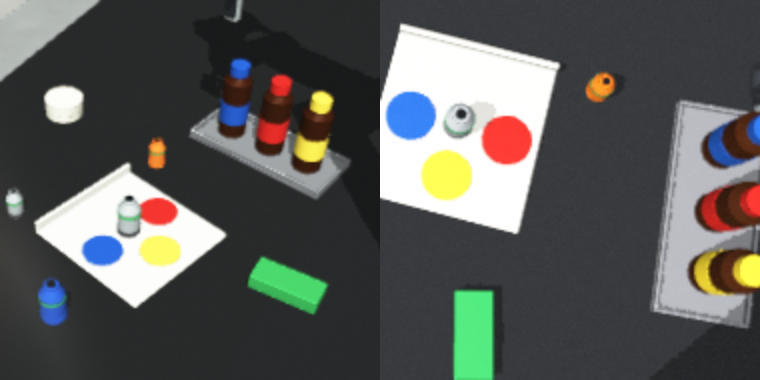

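All three bottles stand upright in the tray. The lens is alone at (0.615, -0.037), with both views agreeing within 2 mm. The pads average as follows:
- red (0.5963, -0.0885)
- blue (0.6262, 0.0151)
- yellow (0.5597, -0.0222)

Going for the lens.

Emit:
drive_tool([
  [[0,-45,0,-4,0,0,0],[0,-95,0,-8,0,0,0],[0,-145,0,-12,0,0,0],[0,-195,0,-16,0,0,0],[0,-240,20,-19,0,0,0],[0,-284,63,-22,0,0,0],[0,-284,63,-22,0,0,0],[0,-284,63,-22,0,0,0],[0,-284,63,-22,0,0,0]],
])

```text
time: 29.18
position: [0.6171, -0.0408, 0.1041]
tcp_rot: [-0.447, 0.447, -0.547, 0.548]
ft_force: [-0.0, 0.4, 0.4]
gripper_width: 0.0851
```

```bash
python3 go.py .615 -.037 -.014 -101.5
```

```text
t 29.18 pos [ 0.6171 -0.0408  0.1041] psi -101.58 w 0.0851 F [-0.   0.4  0.4] q6 1.64
shift [ -3.3 118.1  -3.1] len 118.2 rot [-0.11 -0.08  0.01]
```

Descending in part, to reported z ≈ 0.005, then I'll look.

Emit:
drive_tool([
  [[0,-2,35,-2,0,0,0],[0,-3,70,-3,0,0,0],[0,-3,90,-3,0,0,0],[0,-3,100,-3,0,0,0],[0,-3,100,-3,0,0,0],[0,-3,100,-3,0,0,0],[0,-3,100,-3,0,0,0]],
])

```text
time: 30.05
position: [0.615, -0.036, 0.0045]
tcp_rot: [-0.448, 0.447, -0.547, 0.548]
ft_force: [-0.1, -0.2, 0.3]
gripper_width: 0.0858
```

```bash
python3 go.py .615 -.037 -.014 -101.5; python3 - <<'E'
from h import *
S=Cam("side"); P=S.cloud()
cv2.imwrite("pics/s17.png",cv2.resize(S.im[130:230,205:305,::-1],None,fx=6,fy=6))
for v in range(188,206,2): print(v,[(u,P[v,u].round(3).tolist()) for u in (240,243,246) if P[v,u,2]>.02])
E
```

```text
t 30.05 pos [ 0.615  -0.036   0.0045] psi -101.5 w 0.0858 F [-0.1 -0.2  0.3] q6 1.64
shift [ 0.9 18.5  0.1] len 18.5 rot [-0.14  0.   -0.01]
188 [(240, [0.624, 0.022, 0.077]), (243, [0.62, 0.015, 0.074]), (246, [0.614, 0.01, 0.072])]
190 [(240, [0.626, 0.02, 0.067]), (243, [0.619, 0.016, 0.068]), (246, [0.615, 0.009, 0.064])]
192 [(243, [0.62, 0.014, 0.059])]
194 []
196 []
198 []
200 []
202 []
204 []
```

View pics/s17.png

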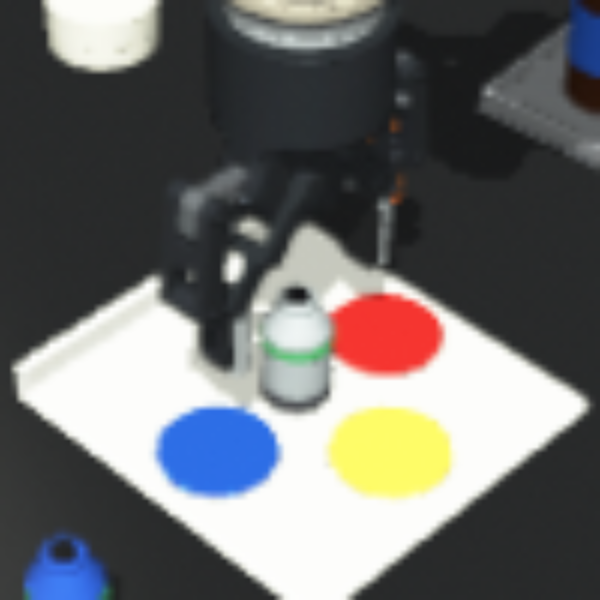

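The fingers straddle the lens, with the open tips about 54 mm above the reported TCP, as before. I'll go 21 mm lower and close.

Emit:
drive_tool([
  [[0,1,8,0,0,0,0],[0,1,16,0,0,0,0],[0,1,21,0,0,0,0],[0,1,21,0,0,0,0],[0,1,21,0,0,0,0]],
])

```text
time: 30.72
position: [0.6137, -0.0369, -0.0179]
tcp_rot: [-0.447, 0.447, -0.548, 0.548]
ft_force: [-0.3, 0.8, 0.4]
gripper_width: 0.0852
```

Emit:
drive_tool([
  [[0.3,0,0,0,0,0,0],[0.6,0,0,0,0,0,0],[1,0,0,0,0,0,0],[1,0,0,0,0,0,0],[1,0,0,0,0,0,0],[1,0,0,0,0,0,0],[1,0,0,0,0,0,0]],
])

```text
time: 31.6
position: [0.6141, -0.037, -0.0174]
tcp_rot: [-0.448, 0.447, -0.547, 0.548]
ft_force: [0.4, -0.2, 2.8]
gripper_width: 0.0307
```

```bash
python3 go.py .475 .2625 .08 -101.5; python3 - <<'E'
from h import *
S=Cam("side"); P=S.cloud()
cv2.imwrite("pics/s18.png",cv2.resize(S.im[130:230,205:305,::-1],None,fx=6,fy=6))
E
```

```text
t 31.6 pos [ 0.6141 -0.037  -0.0174] psi -101.5 w 0.0307 F [ 0.4 -0.2  2.8] q6 1.64
shift [-265.7  -97.6 -195.9] len 344.3 rot [-0.05 -0.   -0.  ]
```

View pics/s18.png

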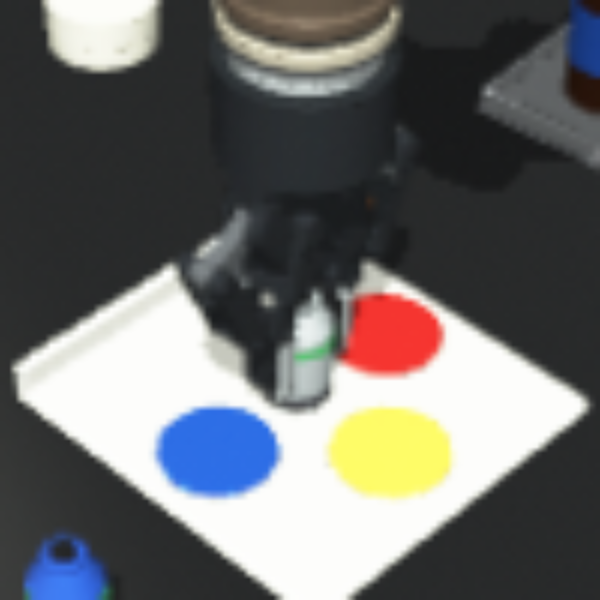

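```bash
python3 - <<'E'
from h import *
S=Cam("side"); P=S.cloud()
for v in range(184,201): print(v,[(u,P[v,u].round(3).tolist(),S.im[v,u].tolist()) for u in (249,251,253)])
print(S.pix([.6145,-.037,.008]),S.pix([.6175,-.016,.024]),S.pix([.6175,-.016,.012]))
E
```

```text
184 [(249, [0.616, -0.008, 0.07], [34, 37, 39]), (251, [0.608, -0.006, 0.076], [38, 41, 44]), (253, [0.607, -0.015, 0.069], [40, 43, 44])]
185 [(249, [0.615, -0.007, 0.068], [35, 38, 40]), (251, [0.608, -0.006, 0.072], [39, 41, 43]), (253, [0.606, -0.013, 0.067], [56, 61, 61])]
186 [(249, [0.614, -0.005, 0.067], [31, 34, 35]), (251, [0.609, -0.007, 0.068], [39, 42, 44]), (253, [0.609, -0.018, 0.058], [65, 69, 68])]
187 [(249, [0.614, -0.005, 0.063], [31, 34, 36]), (251, [0.609, -0.007, 0.064], [60, 63, 63]), (253, [0.609, -0.018, 0.055], [121, 127, 126])]
188 [(249, [0.614, -0.005, 0.06], [29, 31, 33]), (251, [0.612, -0.013, 0.054], [97, 103, 102]), (253, [0.608, -0.016, 0.054], [142, 148, 147])]
189 [(249, [0.615, -0.008, 0.053], [30, 32, 33]), (251, [0.612, -0.012, 0.051], [125, 132, 131]), (253, [0.607, -0.015, 0.051], [142, 148, 147])]
190 [(249, [0.616, -0.008, 0.049], [35, 38, 39]), (251, [0.613, -0.014, 0.046], [125, 132, 131]), (253, [0.609, -0.019, 0.043], [142, 148, 147])]
191 [(249, [0.614, -0.005, 0.049], [37, 40, 42]), (251, [0.613, -0.015, 0.041], [129, 135, 135]), (253
[... 859 characters left out ...]
108, 112, 109]), (253, [0.611, -0.022, 0.014], [78, 79, 81])]
198 [(249, [0.621, -0.018, 0.009], [253, 253, 251]), (251, [0.615, -0.02, 0.01], [231, 234, 229]), (253, [0.609, -0.019, 0.013], [155, 158, 154])]
199 [(249, [0.62, -0.016, 0.007], [251, 252, 250]), (251, [0.615, -0.018, 0.008], [253, 253, 251]), (253, [0.611, -0.023, 0.006], [248, 249, 245])]
200 [(249, [0.617, -0.012, 0.008], [192, 212, 240]), (251, [0.612, -0.014, 0.009], [253, 253, 251]), (253, [0.608, -0.018, 0.007], [253, 253, 251])]
(np.float64(254.32539199107788), np.float64(194.72882120892214)) (np.float64(249.66771362622052), np.float64(194.84922942862653)) (np.float64(249.63901105694484), np.float64(198.04107503224094))
```

Lens gripped at 30.7 mm, with the tips about 15 mm above its base, so they'll clear the cup rim by about 5 mm. Lift and carry.

Emit:
drive_tool([
  [[1,0,-15,0,0,0,0],[1,0,-45,0,0,0,0],[1,0,-80,0,0,0,0],[1,0,-98,0,0,0,0],[1,-30,-98,-22,0,0,0],[1,-70,-98,-52,0,0,0],[1,-110,-98,-81,0,0,0],[1,-150,-98,-110,0,0,0],[1,-190,-98,-140,0,0,0],[1,-190,-98,-140,0,0,0]],
])

```text
time: 32.95
position: [0.5115, 0.1797, 0.0794]
tcp_rot: [0.448, -0.449, 0.547, -0.546]
ft_force: [0.4, -0.8, -1.2]
gripper_width: 0.031
```

```bash
python3 go.py .475 .2625 .08 -101.5
```

```text
t 32.95 pos [0.5115 0.1797 0.0794] psi -101.24 w 0.031 F [ 0.4 -0.8 -1.2] q6 2.02
shift [-74.1  -0.5 -51.9] len 90.5 rot [0.16 0.26 0.03]
```

Emit:
drive_tool([
  [[1,-30,0,-21,0,0,0],[1,-60,0,-42,0,0,0],[1,-74,0,-52,0,0,0],[1,-74,0,-52,0,0,0],[1,-74,0,-52,0,0,0],[1,-74,0,-52,0,0,0]],
])

```text
time: 33.7
position: [0.4787, 0.259, 0.0801]
tcp_rot: [-0.447, 0.447, -0.548, 0.548]
ft_force: [0.0, 0.3, -1.7]
gripper_width: 0.0308
```

```bash
python3 go.py .475 .2625 .0 -101.5; python3 - <<'E'
from h import *
S=Cam("side");T=Cam("top")
cv2.imwrite("pics/s19.png",np.hstack([cv2.resize(c.im[b:b+130,a:a+130,::-1],None,fx=3,fy=3) for c,a,b in((S,190,220),(T,80,180))]))
E
```

```text
t 33.7 pos [0.4787 0.259  0.0801] psi -101.58 w 0.0308 F [ 0.   0.3 -1.7] q6 2.19
shift [-2.7 80.1 -4.3] len 80.3 rot [-0.01 -0.08  0.02]
```

View pics/s19.png

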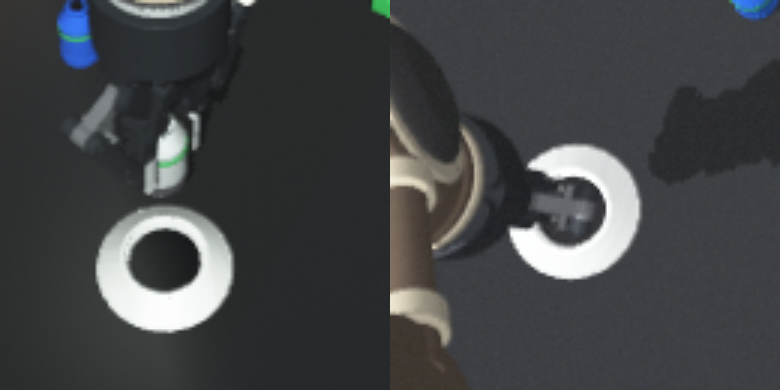

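Emit:
drive_tool([
  [[1,-2.5,0,-4,0,0,0],[1,-2.5,25,-4,0,0,0],[1,-2.5,50,-4,0,0,0],[1,-2.5,70,-4,0,0,0],[1,-2.5,75,-4,0,0,0],[1,-2.5,75,-4,0,0,0],[1,-2.5,75,-4,0,0,0]],
])

```text
time: 34.67
position: [0.4757, 0.2638, 0.0062]
tcp_rot: [-0.448, 0.447, -0.547, 0.548]
ft_force: [0.1, 0.0, -0.9]
gripper_width: 0.0308
```

```bash
python3 go.py .475 .2625 -.0195 -101.5; python3 - <<'E'
from h import *
S=Cam("side")
cv2.imwrite("pics/s20.png",cv2.resize(S.im[260:350,200:290,::-1],None,fx=6,fy=6))
E
```

```text
t 34.67 pos [0.4757 0.2638 0.0062] psi -101.5 w 0.0308 F [ 0.1  0.  -0.9] q6 2.2
shift [ 1.5 25.7 -0.5] len 25.7 rot [-0.09 -0.   -0.07]
```

View pics/s20.png

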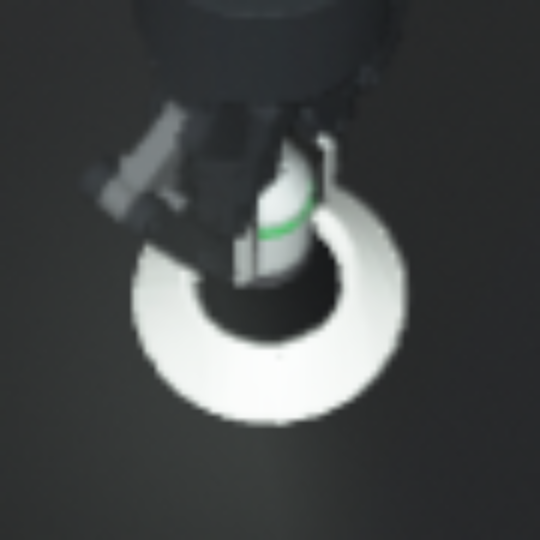

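The lens is above the cup opening, at crop (275,270). Lowering slowly.

Emit:
drive_tool([
  [[1,1,8,0,0,0,0],[1,1,15,0,0,0,0],[1,1,20,0,0,0,0],[1,1,23,0,0,0,0],[1,1,24,0,0,0,0],[1,1,24,0,0,0,0],[1,1,24,0,0,0,0]],
])

```text
time: 35.6
position: [0.4748, 0.2625, -0.0186]
tcp_rot: [-0.448, 0.447, -0.548, 0.548]
ft_force: [0.4, -0.1, -1.3]
gripper_width: 0.0308
```

```bash
python3 go.py .475 .2625 -.0195 -101.5; python3 - <<'E'
from h import *
S=Cam("side")
cv2.imwrite("pics/s21.png",cv2.resize(S.im[260:350,200:290,::-1],None,fx=6,fy=6))
E
```

```text
t 35.6 pos [ 0.4748  0.2625 -0.0186] psi -101.5 w 0.0308 F [ 0.4 -0.1 -1.3] q6 2.2
shift [-0.1  0.9  0.2] len 0.9 rot [-0.02  0.   -0.02]
```

View pics/s21.png

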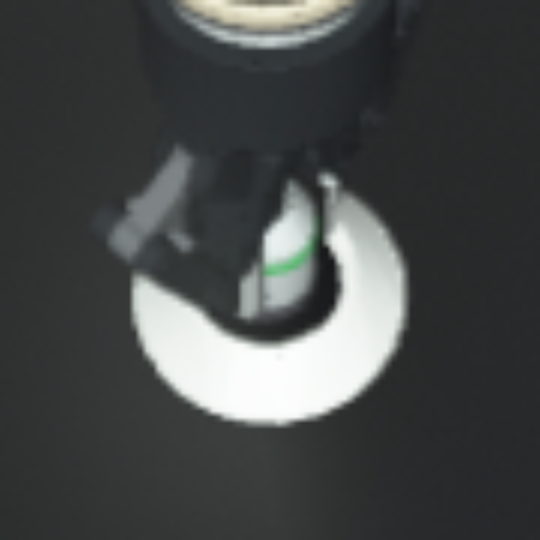

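Emit:
drive_tool([
  [[1,0,1,0,0,0,0],[1,0,1.5,0,0,0,0],[1,0,1.5,0,0,0,0]],
])

```text
time: 36.02
position: [0.4748, 0.2625, -0.0195]
tcp_rot: [-0.447, 0.447, -0.548, 0.548]
ft_force: [-1.0, -0.3, 6.4]
gripper_width: 0.0305
```

Contact (Fz rose by about 7 N). Release and rise.

Emit:
drive_tool([
  [[0.7,0,0,0,0,0,0],[0.4,0,0,0,0,0,0],[0.1,0,0,0,0,0,0],[0,0,0,0,0,0,0],[0,0,0,0,0,0,0],[0,0,-20,0,0,0,0],[0,0,-70,0,0,0,0],[0,0,-120,0,0,0,0],[0,0,-170,0,0,0,0],[0,0,-180,0,0,0,0]],
])

```text
time: 37.28
position: [0.4776, 0.2638, 0.1643]
tcp_rot: [-0.45, 0.444, -0.547, 0.548]
ft_force: [1.1, -0.8, -1.0]
gripper_width: 0.0849
```

```bash
python3 go.py .581 -.3215 .165 -101.5; python3 - <<'E'
from h import *
S=Cam("side");T=Cam("top")
cv2.imwrite("pics/s22.png",np.hstack([cv2.resize(c.im[b:b+90,a:a+90,::-1],None,fx=4.4,fy=4.4) for c,a,b in((S,200,260),(T,95,205))]))
E
```

```text
t 37.27 pos [0.4776 0.2638 0.1643] psi -101.5 w 0.0849 F [ 1.1 -0.8 -1. ] q6 2.2
shift [552.9  -2.  218. ] len 594.3 rot [-0.41  0.   -0.3 ]
```

View pics/s22.png

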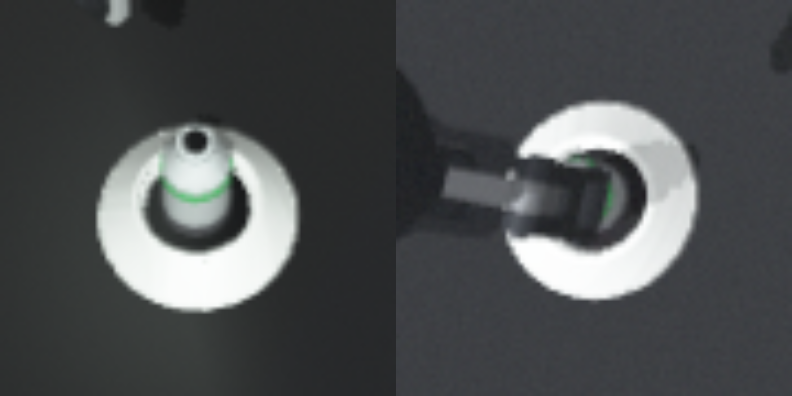

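The lens stands upright in the cup, with dark floor visible on both sides of it. Now blue goes home; moving above it in the tray.

Emit:
drive_tool([
  [[0,55,-1,22,0,0,0],[0,110,-1,44,0,0,0],[0,165,-1,66,0,0,0],[0,220,-1,87,0,0,0],[0,276,-1,109,0,0,0],[0,331,-1,131,0,0,0],[0,386,-1,153,0,0,0],[0,442,-1,174,0,0,0],[0,497,-1,196,0,0,0],[0,553,-1,218,0,0,0]],
])

```text
time: 38.62
position: [0.5763, -0.3238, 0.1572]
tcp_rot: [0.447, -0.448, 0.549, -0.546]
ft_force: [1.0, -0.1, 1.0]
gripper_width: 0.0854
```

```bash
python3 go.py .5816 -.3225 .165 -101.5
```

```text
t 38.62 pos [ 0.5763 -0.3238  0.1572] psi -101.52 w 0.0854 F [ 1.  -0.1  1. ] q6 1.19
shift [-2.4 -7.8  4.9] len 9.5 rot [ 0.27 -0.02 -0.13]
```

Emit:
drive_tool([
  [[0,0,0,0,0,0,0],[0,0,0,0,0,0,0],[0,0,0,0,0,0,0]],
])

```text
time: 39.0
position: [0.577, -0.321, 0.1592]
tcp_rot: [0.448, -0.448, 0.548, -0.546]
ft_force: [-0.2, 0.6, -0.2]
gripper_width: 0.0856
```

```bash
python3 go.py .5816 -.3225 .0185 -101.5;  python3 - <<'E'
from h import *
S=Cam("side");T=Cam("top")
cv2.imwrite("pics/s23.png",np.hstack([cv2.resize(c.im[b:b+150,a:a+150,::-1],None,fx=2.6,fy=2.6) for c,a,b in((S,240,60),(T,330,120))]))
for col,X in(("blue",(.5816,-.3225)),("red",(.5148,-.3092)),("yellow",(.4482,-.295))):
    for c,n in((T,"top"),(S,"side")):
        P=c.cloud(); m=c.mask(col)&(P[...,1]<-.2)&(P[...,1]>-.4)&(P[...,2]>.1); 
        if m.sum()>20:
            q=P[m]; t=q[q[:,2]>.120]; print(col,n,"cap top mean",t.mean(0).round(4),len(t),"TCP rel",X)
        m=c.mask(col)&(P[...,1]<-.2)&(P[...,1]>-.4)&(P[...,2]<.075)&(P[...,2]>.03)
        q=P[m][:,:2]
        if len(q)>20:   # circle radius 22 fit
            from scipy.optimize import least_squares
            r=least_squares(lambda o:np.hypot(*(q-o).T)-.022,X,loss="soft_l1",f_scale=.002); print("   band circle",r.x.round(4),np.sqrt(np.mean(r.fun**2)).round(4),len(q))
E
```

```text
t 39.0 pos [ 0.577  -0.321   0.1592] psi -101.43 w 0.0856 F [-0.2  0.6 -0.2] q6 1.2
shift [  0.7 140.7   5.1] len 140.8 rot [ 0.15  0.07 -0.08]
blue top cap top mean [ 0.5804 -0.3212  0.1265] 195 TCP rel (0.5816, -0.3225)
   band circle [ 0.5812 -0.3222] 0.0006 145
blue side cap top mean [ 0.5871 -0.3158  0.1773] 63 TCP rel (0.5816, -0.3225)
   band circle [ 0.5838 -0.3217] 0.0015 131
red top cap top mean [ 0.5124 -0.3077  0.1268] 198 TCP rel (0.5148, -0.3092)
   band circle [ 0.5126 -0.3092] 0.0006 154
red side cap top mean [ 0.514  -0.3063  0.1246] 55 TCP rel (0.5148, -0.3092)
   band circle [ 0.515  -0.3088] 0.0013 145
yellow top cap top mean [ 0.448  -0.2954  0.1266] 212 TCP rel (0.4482, -0.295)
   band circle [ 0.4481 -0.2965] 0.0005 152
yellow side cap top mean [ 0.4503 -0.2938  0.1248] 56 TCP rel (0.4482, -0.295)
   band circle [ 0.4504 -0.2962] 0.0013 150
```

View pics/s23.png

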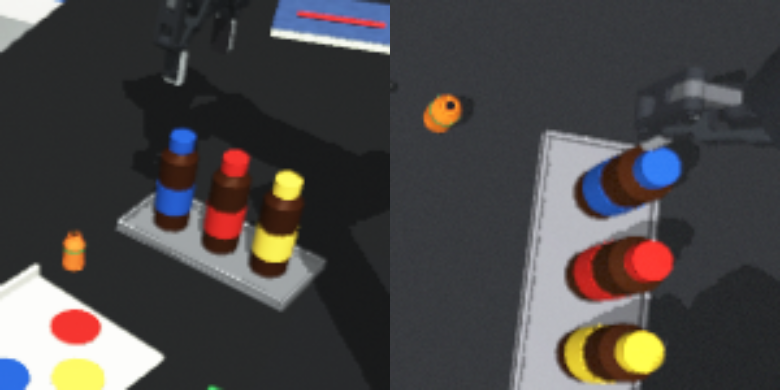

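The band circle fits from the two views put blue at (0.5825, -0.322), red at (0.514, -0.309) and yellow at (0.449, -0.296). All three are within about 1 mm of where they were released. Descending onto blue.

Emit:
drive_tool([
  [[0,1,20,5,0,0,0],[0,1,50,5,0,0,0],[0,1,90,5,0,0,0],[0,1,120,5,0,0,0],[0,1,136,4,0,0,0],[0,1,140,4,0,0,0],[0,1,140,4,0,0,0],[0,1,140,4,0,0,0]],
])

```text
time: 40.1
position: [0.5829, -0.3256, 0.0224]
tcp_rot: [-0.448, 0.447, -0.547, 0.549]
ft_force: [0.3, -0.1, 0.8]
gripper_width: 0.0852
```

```bash
python3 go.py .582 -.3223 .0185 -101.5
```

```text
t 40.1 pos [ 0.5829 -0.3256  0.0224] psi -101.5 w 0.0852 F [ 0.3 -0.1  0.8] q6 1.2
shift [-3.1  3.9 -1.5] len 5.2 rot [-0.17 -0.    0.07]
```

Emit:
drive_tool([
  [[0,-3,4,-1,0,0,0],[0,-3,4,-1,0,0,0],[0.3,-3,4,-1,0,0,0],[0.6,-3,4,-1,0,0,0],[1,-3,4,-1,0,0,0],[1,-3,4,-1,0,0,0],[1,-3,4,-1,0,0,0],[1,-3,4,-1,0,0,0]],
])

```text
time: 41.1
position: [0.5814, -0.322, 0.017]
tcp_rot: [-0.447, 0.447, -0.547, 0.548]
ft_force: [-0.0, -1.0, 1.9]
gripper_width: 0.0434
```

Emit:
drive_tool([
  [[1,0,-15,0,0,0,0],[1,0,-45,0,0,0,0],[1,0,-80,0,0,0,0],[1,0,-115,0,0,0,0],[1,0,-140,0,0,0,0],[1,0,-140,0,0,0,0],[1,0,-140,0,0,0,0]],
])

```text
time: 41.98
position: [0.5802, -0.3209, 0.1554]
tcp_rot: [0.447, -0.448, 0.548, -0.547]
ft_force: [0.9, 0.5, -2.6]
gripper_width: 0.0431
```

```bash
python3 go.py .6262 .0151 .16 -65
```

```text
t 41.98 pos [ 0.5802 -0.3209  0.1554] psi -101.5 w 0.0431 F [ 0.9  0.5 -2.6] q6 1.2
shift [-338.4   -4.2  -21.9] len 339.1 rot [  0.11 -36.5   -0.1 ]
```

Emit:
drive_tool([
  [[1,-25,-1,-2,0,-3,0],[1,-70,-2,-5,0,-8,0],[1,-120,-3,-8,0,-14,0],[1,-170,-4,-11,0,-20,0],[1,-220,-4,-14,0,-26,0],[1,-270,-4,-18,0,-31,0],[1,-315,-4,-20,0,-35,0],[1,-338,-4,-22,0,-36.5,0],[1,-338,-4,-22,0,-36.5,0],[1,-338,-4,-22,0,-36.5,0]],
])

```text
time: 43.22
position: [0.6264, 0.0133, 0.16]
tcp_rot: [-0.596, 0.597, -0.38, 0.38]
ft_force: [-0.0, 0.8, -1.5]
gripper_width: 0.0432
```

```bash
python3 go.py .6262 .0151 .03 -65
```

```text
t 43.23 pos [0.6264 0.0133 0.16  ] psi -65.02 w 0.0432 F [-0.   0.8 -1.5] q6 1.09
shift [ -1.7 130.    0.8] len 130.0 rot [ 0.09 -0.02  0.01]
```

Emit:
drive_tool([
  [[1,-1,30,0,0,0,0],[1,-2,70,0,0,0,0],[1,-2,100,0,0,0,0],[1,-2,120,-1,0,0,0],[1,-2,130,-1,0,0,0],[1,-2,130,-1,0,0,0],[1,-2,130,-1,0,0,0]],
])

```text
time: 44.1
position: [0.6267, 0.0152, 0.0321]
tcp_rot: [0.597, -0.596, 0.379, -0.381]
ft_force: [-0.3, 0.6, -1.7]
gripper_width: 0.0432
```

```bash
python3 go.py .6262 .0151 .0245 -65; python3 - <<'E'
from h import *
S=Cam("side")
cv2.imwrite("pics/s24.png",cv2.resize(S.im[130:230,205:305,::-1],None,fx=6,fy=6))
E
```

```text
t 44.1 pos [0.6267 0.0152 0.0321] psi -65.01 w 0.0432 F [-0.3  0.6 -1.7] q6 1.09
shift [-0.2  7.6 -0.5] len 7.6 rot [-0.14 -0.01  0.08]
```

View pics/s24.png

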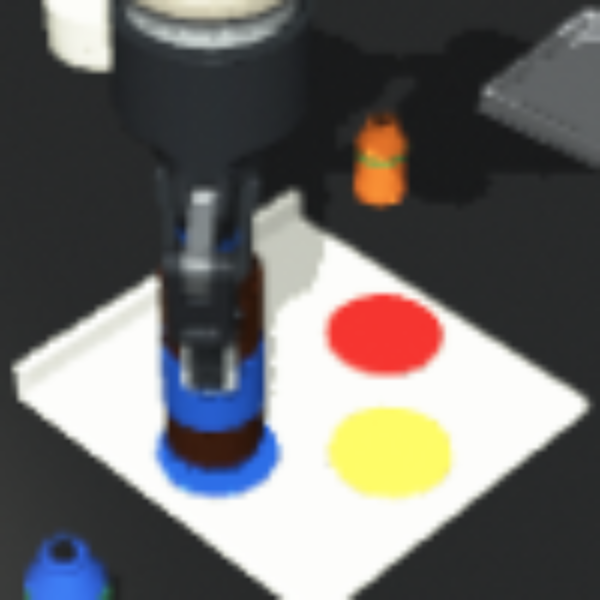

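Blue hovers over its pad. Lowering to contact.

Emit:
drive_tool([
  [[1,0,3,0,0,0,0],[1,0,6,0,0,0,0],[1,0,7.5,0,0,0,0],[1,0,8.5,0,0,0,0],[1,0,8.5,0,0,0,0],[1,0,8.5,0,0,0,0]],
])

```text
time: 44.9
position: [0.6256, 0.0155, 0.0239]
tcp_rot: [0.596, -0.596, 0.38, -0.38]
ft_force: [-2.7, -0.3, 6.1]
gripper_width: 0.0432
```

```bash
python3 go.py .6262 .0151 .0245 -65
```

```text
t 44.9 pos [0.6256 0.0155 0.0239] psi -65.0 w 0.0432 F [-2.7 -0.3  6.1] q6 1.09
shift [ 0.6 -0.6  0.4] len 0.9 rot [-0.01  0.   -0.01]
```

Contact. Release, rise and check centring.

Emit:
drive_tool([
  [[0.3,0,0,0,0,0,0],[0,0,0,0,0,0,0],[0,0,0,0,0,0,0],[0,0,0,0,0,0,0],[0,0,-30,0,0,0,0],[0,0,-80,0,0,0,0],[0,0,-130,0,0,0,0],[0,0,-145,0,0,0,0],[0,0,-145,0,0,0,0]],
])

```text
time: 46.02
position: [0.626, 0.0153, 0.1682]
tcp_rot: [0.597, -0.596, 0.379, -0.381]
ft_force: [-0.7, -0.7, -0.5]
gripper_width: 0.0856
```

```bash
python3 go.py .514 -.309 .165 -101.5; cat > band.py <<'E'
from h import *
from scipy.optimize import least_squares
PAD={"red":(.5963,-.0885),"blue":(.6262,.0151),"yellow":(.5597,-.0222)}
def band(c,col,X):
    P=c.cloud(); m=c.mask(col)&(np.hypot(P[...,0]-X[0],P[...,1]-X[1])<.04)&(P[...,2]<.08)&(P[...,2]>.02)
    q=P[m][:,:2]
    if len(q)<20: return None,len(q)
    r=least_squares(lambda o:np.hypot(*(q-o).T)-.022,X,loss="soft_l1",f_scale=.002); return r.x.round(4),len(q)
E
python3 - <<'E'
from band import *
for n in("side","top"):
    c=Cam(n); print(n,band(c,"blue",PAD["blue"]))
    if n=="side": cv2.imwrite("pics/s25.png",cv2.resize(c.im[150:220,215:285,::-1],None,fx=8,fy=8,interpolation=cv2.INTER_CUBIC))
E
```

```text
t 46.02 pos [0.626  0.0153 0.1682] psi -65.0 w 0.0856 F [-0.7 -0.7 -0.5] q6 1.09
shift [ 246.6    2.9 -238.6] len 343.1 rot [-1.30e-01  3.65e+01  2.00e-02]
side (array([0.6281, 0.0163]), 166)
top (None, 0)
```

View pics/s25.png

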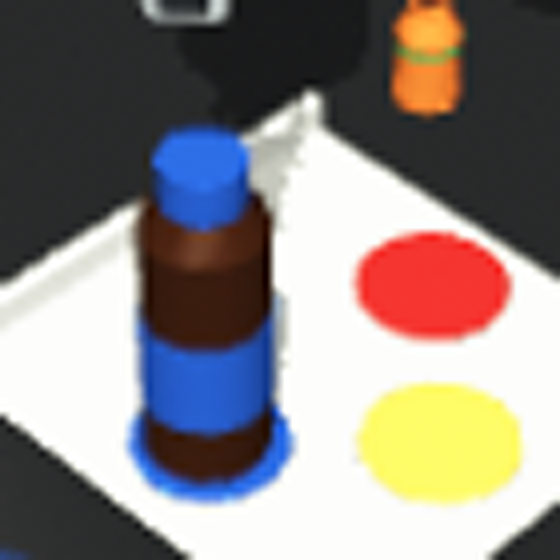

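Blue stands on its pad, with the ring showing on both sides (crop 130–143 and 272–293). Next is red.

Emit:
drive_tool([
  [[0,35,0,-34,0,5,0],[0,70,0,-68,0,10,0],[0,105,0,-102,0,15,0],[0,140,0,-136,0,21,0],[0,176,0,-170,0,26,0],[0,211,1,-204,0,31,0],[0,247,3,-239,0,36.5,0],[0,247,3,-239,0,36.5,0],[0,247,3,-239,0,36.5,0],[0,247,3,-239,0,36.5,0]],
])

```text
time: 47.38
position: [0.513, -0.3079, 0.1631]
tcp_rot: [0.448, -0.448, 0.548, -0.546]
ft_force: [-0.1, -0.8, 0.2]
gripper_width: 0.0853
```

```bash
python3 go.py .514 -.309 .0175 -101.5; python3 - <<'E'
from band import *
c=Cam("top"); print(band(c,"blue",PAD["blue"]))
b=(235,140);cv2.imwrite("pics/s26.png",cv2.resize(c.im[b[1]:b[1]+70,b[0]:b[0]+70,::-1],None,fx=8,fy=8,interpolation=cv2.INTER_CUBIC))
E
```

```text
t 47.38 pos [ 0.513  -0.3079  0.1631] psi -101.4 w 0.0853 F [-0.1 -0.8  0.2] q6 1.16
shift [  1.1 145.6   1.5] len 145.6 rot [ 0.1   0.1  -0.07]
(array([0.6261, 0.0155]), 88)
```

View pics/s26.png

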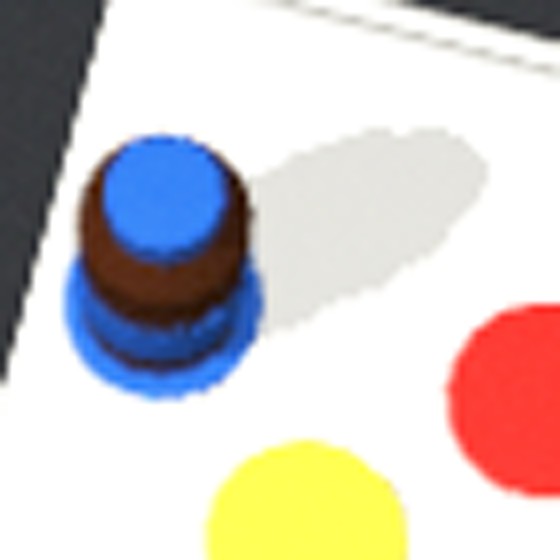

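Top view band fit for blue is (0.6261, 0.0155) against a pad at (0.6262, 0.0143), about 1 mm off. Descending on red.

Emit:
drive_tool([
  [[0,1,20,1,0,0,0],[0,0,50,1,0,0,0],[0,-1,90,1,0,0,0],[0,-1,120,1,0,0,0],[0,-1,140,0,0,0,0],[0,-1,146,0,0,0,0],[0,-1,146,0,0,0,0],[0,-1,146,0,0,0,0]],
])

```text
time: 48.42
position: [0.5144, -0.3094, 0.0196]
tcp_rot: [-0.448, 0.447, -0.547, 0.549]
ft_force: [0.1, 0.8, -0.5]
gripper_width: 0.0854
```

```bash
python3 go.py .514 -.309 .0175 -101.5
```

```text
t 48.42 pos [ 0.5144 -0.3094  0.0196] psi -101.5 w 0.0854 F [ 0.1  0.8 -0.5] q6 1.16
shift [-0.3  2.1 -0.5] len 2.2 rot [-0.15 -0.    0.06]
```

Emit:
drive_tool([
  [[0,0,1,0,0,0,0],[0.3,0,1,0,0,0,0],[0.6,0,1,0,0,0,0],[1,0,1,0,0,0,0],[1,0,1,0,0,0,0],[1,0,1,0,0,0,0],[1,0,1,0,0,0,0]],
])

```text
time: 49.3
position: [0.5135, -0.3089, 0.0176]
tcp_rot: [-0.447, 0.447, -0.547, 0.548]
ft_force: [-1.5, 0.2, 4.0]
gripper_width: 0.0436
```

Emit:
drive_tool([
  [[1,0,-15,0,0,0,0],[1,0,-45,0,0,0,0],[1,0,-80,0,0,0,0],[1,0,-115,0,0,0,0],[1,0,-140,0,0,0,0],[1,0,-140,0,0,0,0],[1,0,-140,0,0,0,0]],
])

```text
time: 50.18
position: [0.5122, -0.3077, 0.1558]
tcp_rot: [0.447, -0.448, 0.548, -0.547]
ft_force: [-0.3, -0.2, -1.6]
gripper_width: 0.0431
```

```bash
python3 go.py .5963 -.0885 .16 -65
```

```text
t 50.17 pos [ 0.5122 -0.3077  0.1558] psi -101.5 w 0.0431 F [-0.3 -0.2 -1.6] q6 1.16
shift [-231.5   -4.    38.7] len 234.8 rot [  0.1  -36.5   -0.11]
```

Emit:
drive_tool([
  [[1,-25,-1,4,0,-4,0],[1,-65,-2,11,0,-10,0],[1,-110,-3,18,0,-17,0],[1,-155,-4,26,0,-25,0],[1,-200,-4,33,0,-32,0],[1,-231,-4,39,0,-36.5,0],[1,-231,-4,39,0,-36.5,0],[1,-231,-4,39,0,-36.5,0],[1,-231,-4,39,0,-36.5,0]],
])

```text
time: 51.3
position: [0.5966, -0.0909, 0.1603]
tcp_rot: [-0.596, 0.596, -0.381, 0.38]
ft_force: [0.2, 0.3, -1.8]
gripper_width: 0.043
```

```bash
python3 go.py .5963 -.0885 .03 -65
```

```text
t 51.3 pos [ 0.5966 -0.0909  0.1603] psi -65.09 w 0.043 F [ 0.2  0.3 -1.8] q6 0.91
shift [ -2.2 130.3   0.9] len 130.3 rot [ 0.09 -0.09 -0.04]
```

Emit:
drive_tool([
  [[1,-1,30,0,0,0,0],[1,-2,70,0,0,0,0],[1,-2,100,0,0,0,0],[1,-2,120,-1,0,0,0],[1,-2,130,-1,0,0,0],[1,-2,130,-1,0,0,0],[1,-2,130,-1,0,0,0]],
])

```text
time: 52.18
position: [0.5972, -0.089, 0.0326]
tcp_rot: [0.597, -0.596, 0.379, -0.381]
ft_force: [-1.1, 0.3, -2.4]
gripper_width: 0.0433
```

```bash
python3 go.py .5963 -.0885 .0245 -65; python3 - <<'E'
from h import *
S=Cam("side")
cv2.imwrite("pics/s27.png",cv2.resize(S.im[120:220,215:315,::-1],None,fx=6,fy=6))
E
```

```text
t 52.17 pos [ 0.5972 -0.089   0.0326] psi -65.01 w 0.0433 F [-1.1  0.3 -2.4] q6 0.91
shift [-0.8  8.1 -0.6] len 8.1 rot [-0.12 -0.01  0.1 ]
```

View pics/s27.png

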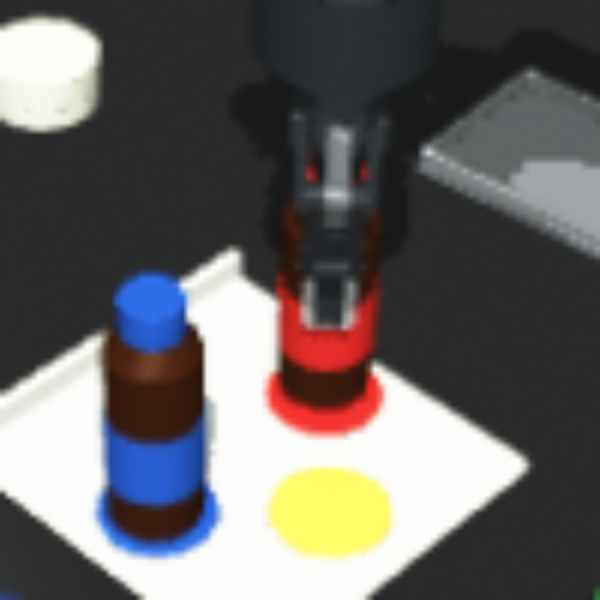

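Red hovers centred over its pad. Lowering to contact.

Emit:
drive_tool([
  [[1,-0.5,3,0,0,0,0],[1,-0.5,6,0,0,0,0],[1,-0.5,8,0,0,0,0],[1,-0.5,9,0,0,0,0],[1,-0.5,9,0,0,0,0],[1,-0.5,9,0,0,0,0]],
])

```text
time: 52.98
position: [0.5961, -0.0881, 0.0245]
tcp_rot: [0.596, -0.596, 0.38, -0.38]
ft_force: [-3.6, 1.4, 8.5]
gripper_width: 0.0433
```

```bash
python3 go.py .5963 -.0885 .0245 -65
```

```text
t 52.98 pos [ 0.5961 -0.0881  0.0245] psi -65.0 w 0.0433 F [-3.6  1.4  8.5] q6 0.92
shift [0.5 0.  0. ] len 0.5 rot [-0.01  0.   -0.01]
```

Emit:
drive_tool([
  [[0.3,0,0,0,0,0,0],[0,0,0,0,0,0,0],[0,0,0,0,0,0,0],[0,0,0,0,0,0,0],[0,0,-30,0,0,0,0],[0,0,-80,0,0,0,0],[0,0,-130,0,0,0,0],[0,0,-145,0,0,0,0],[0,0,-145,0,0,0,0]],
])

```text
time: 54.1
position: [0.5963, -0.0883, 0.1681]
tcp_rot: [0.597, -0.596, 0.379, -0.381]
ft_force: [0.4, 0.5, -0.9]
gripper_width: 0.0852
```

```bash
python3 go.py .449 -.2962 .165 -101.5
```

```text
t 54.1 pos [ 0.5963 -0.0883  0.1681] psi -65.0 w 0.0852 F [ 0.4  0.5 -0.9] q6 0.92
shift [ 126.2    2.9 -221.3] len 254.8 rot [-0.12 36.5   0.04]
```

Emit:
drive_tool([
  [[0,25,0,-44,0,7,0],[0,50,0,-88,0,14,0],[0,75,0,-132,0,22,0],[0,100,1,-176,0,29,0],[0,126,3,-221,0,36.5,0],[0,126,3,-221,0,36.5,0],[0,126,3,-221,0,36.5,0],[0,126,3,-221,0,36.5,0]],
])

```text
time: 55.1
position: [0.4487, -0.2943, 0.1632]
tcp_rot: [0.448, -0.448, 0.548, -0.546]
ft_force: [0.0, 0.0, -1.0]
gripper_width: 0.0855
```

```bash
python3 go.py .449 -.2962 .0185 -101.5; python3 - <<'E'
from band import *
for n in("top","side"):
    c=Cam(n); print(n,[(k,band(c,k,PAD[k])) for k in("red","blue")])
    b=(245,145) if n=="top" else (225,130);cv2.imwrite(f"pics/s28{n}.png",cv2.resize(c.im[b[1]:b[1]+80,b[0]:b[0]+80,::-1],None,fx=7,fy=7,interpolation=cv2.INTER_CUBIC))
E
```

```text
t 55.1 pos [ 0.4487 -0.2943  0.1632] psi -101.39 w 0.0855 F [ 0.  0. -1.] q6 1.11
shift [  2.  144.7   0.9] len 144.7 rot [ 0.09  0.11 -0.07]
top [('red', (array([ 0.5957, -0.0883]), 111)), ('blue', (array([0.6261, 0.0155]), 88))]
side [('red', (array([ 0.5979, -0.0876]), 178)), ('blue', (array([0.6281, 0.0163]), 166))]
```

View pics/s28top.png

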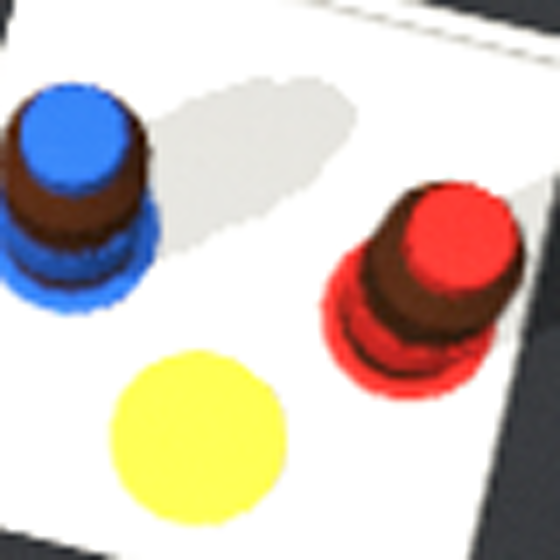

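View pics/s28side.png

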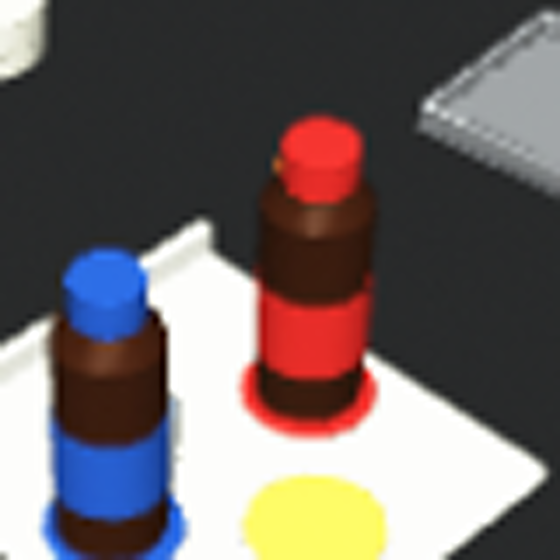

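Red and blue are centred on their pads within about 1–1.5 mm, with rings showing all round. Last is yellow.

Emit:
drive_tool([
  [[0,2,20,1,0,0,0],[0,1,50,1,0,0,0],[0,0,90,1,0,0,0],[0,0,120,0,0,0,0],[0,0,138,0,0,0,0],[0,0,145,0,0,0,0],[0,0,145,0,0,0,0],[0,0,145,0,0,0,0]],
])

```text
time: 56.2
position: [0.4496, -0.2965, 0.0204]
tcp_rot: [-0.448, 0.447, -0.547, 0.548]
ft_force: [-0.6, -0.6, 0.8]
gripper_width: 0.0853
```

```bash
python3 go.py .449 -.2962 .0185 -101.5
```

```text
t 56.2 pos [ 0.4496 -0.2965  0.0204] psi -101.5 w 0.0853 F [-0.6 -0.6  0.8] q6 1.11
shift [-0.2  1.9 -0.7] len 2.0 rot [-0.13  0.    0.07]
```

Emit:
drive_tool([
  [[0,0,1,0,0,0,0],[0.3,0,1,0,0,0,0],[0.6,0,1,0,0,0,0],[1,0,1,0,0,0,0],[1,0,1,0,0,0,0],[1,0,1,0,0,0,0],[1,0,1,0,0,0,0]],
])

```text
time: 57.08
position: [0.4487, -0.296, 0.0185]
tcp_rot: [-0.447, 0.447, -0.547, 0.548]
ft_force: [-0.4, -1.0, 4.9]
gripper_width: 0.0432
```

Emit:
drive_tool([
  [[1,0,-15,0,0,0,0],[1,0,-45,0,0,0,0],[1,0,-80,0,0,0,0],[1,0,-115,0,0,0,0],[1,0,-145,0,0,0,0],[1,0,-145,0,0,0,0],[1,0,-145,0,0,0,0]],
])

```text
time: 57.95
position: [0.4475, -0.2947, 0.1618]
tcp_rot: [0.447, -0.448, 0.548, -0.547]
ft_force: [0.1, 0.4, -2.5]
gripper_width: 0.0432
```

```bash
python3 go.py .5597 -.0222 .165 -101.5
```

```text
t 57.95 pos [ 0.4475 -0.2947  0.1618] psi -101.5 w 0.0432 F [ 0.1  0.4 -2.5] q6 1.11
shift [-289.4   -2.9   55.6] len 294.7 rot [ 0.12 -0.   -0.07]
```

Emit:
drive_tool([
  [[1,-30,-1,6,0,0,0],[1,-80,-2,15,0,0,0],[1,-130,-3,25,0,0,0],[1,-180,-3,35,0,0,0],[1,-230,-3,44,0,0,0],[1,-270,-3,52,0,0,0],[1,-289,-3,56,0,0,0],[1,-289,-3,56,0,0,0],[1,-289,-3,56,0,0,0],[1,-289,-3,56,0,0,0]],
])

```text
time: 59.2
position: [0.5605, -0.025, 0.1659]
tcp_rot: [0.447, -0.447, 0.548, -0.548]
ft_force: [-0.5, 0.2, -2.8]
gripper_width: 0.043
```

```bash
python3 go.py .5597 -.0222 .031 -101.5
```

```text
t 59.2 pos [ 0.5605 -0.025   0.1659] psi -101.6 w 0.043 F [-0.5  0.2 -2.8] q6 1.65
shift [ -2.7 134.9  -1.2] len 134.9 rot [ 0.04 -0.1   0.03]
```

Emit:
drive_tool([
  [[1,-2,20,-1,0,0,0],[1,-2,55,-1,0,0,0],[1,-2,90,-1,0,0,0],[1,-2,120,-2,0,0,0],[1,-2,133,-2,0,0,0],[1,-2,134,-2,0,0,0],[1,-2,134,-2,0,0,0]],
])

```text
time: 60.08
position: [0.5609, -0.0217, 0.0335]
tcp_rot: [-0.448, 0.447, -0.547, 0.548]
ft_force: [1.1, 0.3, -2.3]
gripper_width: 0.0432
```

```bash
python3 go.py .5597 -.0222 .0255 -101.5; python3 - <<'E'
from h import *
S=Cam("side")
cv2.imwrite("pics/s29.png",cv2.resize(S.im[130:230,215:315,::-1],None,fx=6,fy=6))
E
```

```text
t 60.08 pos [ 0.5609 -0.0217  0.0335] psi -101.53 w 0.0432 F [ 1.1  0.3 -2.3] q6 1.66
shift [ 0.7  8.  -1.1] len 8.1 rot [-0.15 -0.03 -0.01]
```

View pics/s29.png

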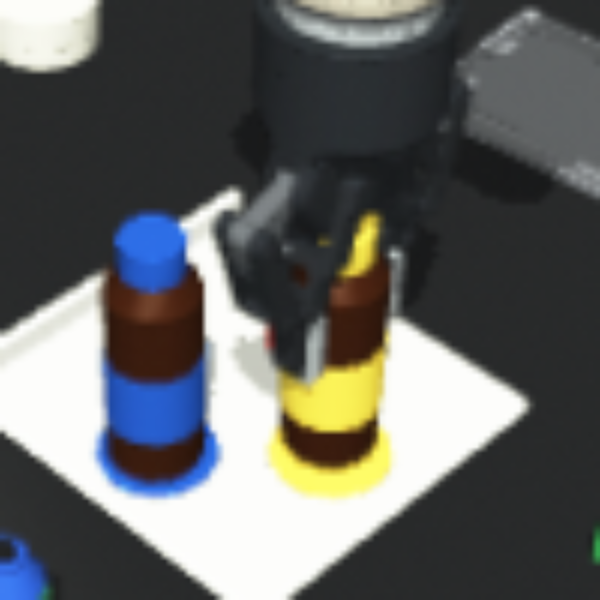

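Emit:
drive_tool([
  [[1,0,3,0,0,0,0],[1,0,6,0,0,0,0],[1,0,8,0,0,0,0],[1,0,9,0,0,0,0],[1,0,9,0,0,0,0],[1,0,9,0,0,0,0]],
])

```text
time: 60.88
position: [0.5602, -0.0214, 0.0255]
tcp_rot: [-0.448, 0.447, -0.547, 0.548]
ft_force: [-3.4, -0.1, 11.0]
gripper_width: 0.043
```

```bash
python3 go.py .5597 -.0222 .025 -101.5
```

```text
t 60.88 pos [ 0.5602 -0.0214  0.0255] psi -101.49 w 0.043 F [-3.4 -0.1 11. ] q6 1.66
shift [ 0.9  0.5 -0.3] len 1.1 rot [-0.03  0.01  0.  ]
```

Emit:
drive_tool([
  [[0.3,0,-0.5,0,0,0,0],[0,0,-0.5,0,0,0,0],[0,0,-0.5,0,0,0,0],[0,0,-0.5,0,0,0,0],[0,0,-30,0,0,0,0],[0,0,-80,0,0,0,0],[0,0,-130,0,0,0,0],[0,0,-165,0,0,0,0],[0,0,-165,0,0,0,0]],
])

```text
time: 62.0
position: [0.5625, -0.0216, 0.1921]
tcp_rot: [-0.449, 0.445, -0.546, 0.55]
ft_force: [0.5, -0.0, 1.3]
gripper_width: 0.0854
```

```bash
python3 go.py .35 -.42 .2 -101.5
```

```text
t 62.0 pos [ 0.5625 -0.0216  0.1921] psi -101.5 w 0.0854 F [ 0.5 -0.   1.3] q6 1.66
shift [ 432.7   -9.3 -128.7] len 451.6 rot [-0.46 -0.   -0.04]
```

Emit:
drive_tool([
  [[0,54,-5,-16,0,0,0],[0,108,-9,-32,0,0,0],[0,162,-9,-48,0,0,0],[0,216,-9,-64,0,0,0],[0,270,-9,-80,0,0,0],[0,324,-9,-96,0,0,0],[0,378,-9,-112,0,0,0],[0,432,-9,-129,0,0,0],[0,432,-9,-129,0,0,0],[0,432,-9,-129,0,0,0]],
])

```text
time: 63.25
position: [0.3462, -0.4177, 0.1954]
tcp_rot: [0.447, -0.447, 0.549, -0.547]
ft_force: [0.5, 0.2, -0.1]
gripper_width: 0.0856
```

```bash
python3 - <<'E'
from band import *
for n in("top","side"):
    c=Cam(n); print(n,[(k,band(c,k,PAD[k])) for k in PAD])
    m=c.mask("green"); k,l,st,ce=cv2.connectedComponentsWithStats(m.astype(np.uint8)); i=1+st[1:,4].argmax(); print("mailer",ce[i].round(1))
    b=(245,145) if n=="top" else (225,130);cv2.imwrite(f"pics/s30{n}.png",np.hstack([cv2.resize(c.im[b[1]:b[1]+80,b[0]:b[0]+80,::-1],(390,390),interpolation=cv2.INTER_CUBIC),cv2.resize(c.im[:,:,::-1],(400,300))[:300] if 0 else cv2.copyMakeBorder(cv2.resize(c.im[:,:,::-1],(400,300)),0,90,0,0,cv2.BORDER_CONSTANT)]))
E
```

```text
top [('red', (array([ 0.5957, -0.0883]), 102)), ('blue', (array([0.626 , 0.0155]), 88)), ('yellow', (array([ 0.5596, -0.022 ]), 79))]
mailer [286.5 287. ]
side [('red', (None, 18)), ('blue', (array([0.6281, 0.0163]), 170)), ('yellow', (array([ 0.5616, -0.0216]), 166))]
mailer [333.2 222.1]
```

View pics/s30top.png

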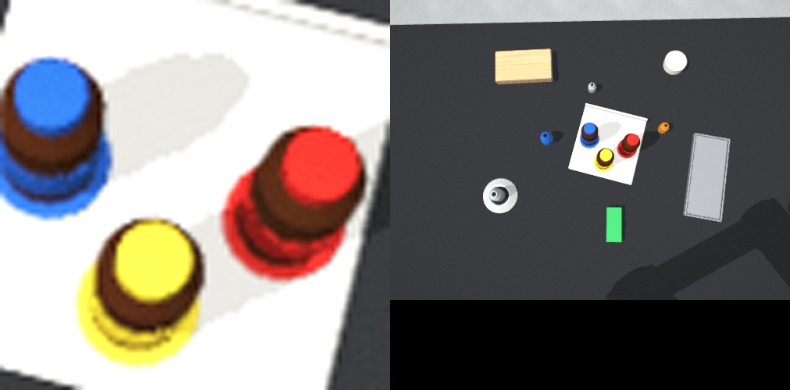

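View pics/s30side.png

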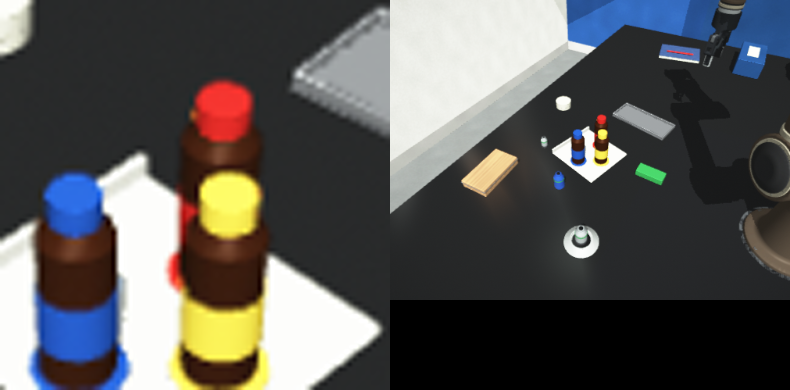

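In both views the three bottles stand upright on their own colours, the tray is empty and the lens is in the cup. The mailer's pixels are unchanged at top (286.5,287) and side (333.2,222.1). Handing in.

```bash
python3 -c "
from rig import ctrl,readout
s=readout.read_state();print(s['time'],max(abs(v) for v in s['joint_vel']))
print(ctrl.finish_job())"
```

```text
63.35 0.012180200087814308
the job is handed in; nothing more can be done
None
```

The job is handed in at about 63 s of the 136 s allowed. I stood all three bottles in the tray, put the steel lens with the green ring in the cup of the stand, then returned blue, red and yellow to their own pads.

**Last checks:**
- **Bottles:** all three stood upright in both views. In the top view each body was within about 1.3 mm of its pad centre: red 1.3, blue 1.2, yellow 0.7.
- **Lens:** it stood upright in the cup, with dark floor visible round it.
- **Mailer and robot:** the mailer's pixels had not changed, and the gripper was clear of everything.

**What disagreed:**
- **Fingertip height:** the reported TCP height was about 40 mm below where the cameras showed the fingertips. I set grasp heights by picture and placing heights by contact force, at most about 11 N.
- **Camera views:** the side view put the bottles about 2 mm off from the top view, which is about the stated calibration error. In the last side picture the red band was mostly hidden behind yellow, so red's final centring rests on the top view and an earlier side fit.

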